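# Pack the microscope optics into their case

### The arm

A 6-joint arm with a two-finger parallel gripper is mounted at the origin on the work surface. World frame = base frame: x ahead of the robot, y to its left, z up, the work surface at z = 0. Lengths are in m, angles in rad, forces in N, time in s.
With the tool pointing down it reaches from about 0.35 to 0.85 m from the base axis. Payload 8.1 kg.
Tool frame: the origin (TCP) lies at the very end of the fingers, on their centre line; the grasp point (between the pads) lies 19 mm behind it; z points along the fingers, y is the direction in which the jaws open and shut (so a half turn about z gives the same grasp; the last joint's range is limited). The gripper opens to 93 mm and grips with 3 to 60 N. Pads are 15 mm wide; open, the fingers measure 128 mm over their backs; the gripper's body (75 mm by 188 mm) begins 65 mm behind the grasp point.
Start: joints at [1.136, 0.13, 1.488, -0, 1.523, -0.085], TCP at [0.206, 0.564, 0.219] pointing down, gripper open.
Joint ranges: [-2.96, 2.96], [-0.89, 2.26], [0.02, 2.5], [-1.34, 4.48], [0, 2.73], [-2.66, 2.66]. Speed limits (rad/s): [2.39, 2.39, 2.79, 3.14, 3.14, 3.14].

### API

Orientations are given as a rotation vector (axis times angle).
In Python, from plant import read_state, read_camera, close_job gives the robot as it stands.
- The arm moves only by the tool jog_arm, never from a script. Its argument "motion" is one flat list of numbers, 7 for each row, row after row: the opening, from 0 (shut) to 1 (fully open), then the shift along the tool's x, y, z scaled (see below), then the turn, a rotation vector about the tool's x, y, z scaled (see below). A call has 1 to 8 rows; each row is the pose to reach, as a shift and turn from the pose measured when the call began, along the tool's axes at that moment; what a row does not reach only later rows make up. The controller multiplies each number of a shift by 0.5 m and each number of a turn by 90 degrees. A row lasts 1/10 s, in which the tool goes at most 50 mm and 8.59 degrees, less where a joint would pass 70% of its speed; a pose out of reach is approached as far as the arm can. A call with a number of a shift or a turn outside -1 to 1 is refused whole. A call with a gripper value outside its range is refused whole. The fingers move at their own pace and stop on an object; "grip_force" is the grip in N (left out, the last holds). Time passes only in rows, so rows that repeat a pose let the fingers close. It gives the time, the measured TCP pose, the force and the opening at its end, in the units of the state.
- read_state(): the state, without advancing time (a new reading comes with each control period).
- read_camera(name): name is "scene" or "top"; returns a dict with "frame" (400x640x3 uint8, red, green, blue), "vertical_fov" (degrees; the focal length in pixels is half the picture's height over the tangent of half this angle, whatever the lens; pixels are square), "cx", "cy" (the principal point, pixels), "dist_coeffs" ([k1, k2, p1, p2, k3] as OpenCV has them; the pictures are not rectified), "world_from_camera" (4x4, takes a point from camera to world coordinates). Camera axes: x right, y down, z forward; pixel columns grow to the right and rows downward; lengths in m; the calibration is good to about 2 mm. A picture is of the moment at which its call begins. There is no depth.
- close_job(): hands the job in, once; it reports no verdict.
The state is a dict: "t": time; "q": joint angles; "dq": joint speeds; "joint_torque": joint torques, N m; "tool_pos": TCP position; "orientation": TCP orientation; "force": force on the tool from outside, world axes, zero at the start; "wrist_torque": the same for the moment, N m; "opening": finger opening in m.
Only numpy, scipy, OpenCV 4.12 (cv2) and the standard library are available. Lean on these libraries where they do the work, as an engineer would, in place of code of your own. Each camera call takes 0.05 s, during which the arm holds its last target.

### The job

Pack the microscope's three objectives and the filter cube into the open optics case, each standing upright and fully down in the pocket cut to its own size and shape. They are optics: lower each one in gently, never drop or tip it over, and leave the eyepiece and the empty lens jar standing on the bench where they are.

Things in the scene. Friction and masses are not known exactly. Their poses are not given: they have to be found in the camera images.
- wide_objective_center (a point): Stands upright on the bench, flange down, front lens up; the widest lens: bright metal barrel 60 mm in diameter, straight from 0 to 46 mm above its underside, with a black knurled band, then a black nose narrowing to 50 mm with a large dark lens; 62 mm tall, about 0.3 kg. The point is its centre, 31 mm above its underside; z is up along its axis.
- middle_objective_center (a point): Stands upright on the bench, flange down, front lens up; bright metal barrel 46 mm in diameter, straight from 0 to 44 mm above its underside, with a black knurled band, then a metal cone narrowing to 30 mm with a dark lens; 64 mm tall, about 0.22 kg. The point is its centre, 32 mm above its underside; z is up along its axis.
- slim_objective_center (a point): Stands upright on the bench, flange down, front lens up; the slender lens: bright metal barrel 32 mm in diameter, straight from 0 to 60 mm above its underside, with a black knurled band, then a metal cone narrowing to 18 mm with a small dark lens; 76 mm tall, about 0.16 kg. The point is its centre, 38 mm above its underside; z is up along its axis.
- filter_cube_center (a point): Filter cube: a bright metal block with straight sides, 36 mm (its x) by 50 mm (its y) and 58 mm tall (its z, up), a round filter window on top and on one end; standing on the bench at any yaw; about 0.14 kg. The point is its centre, 29 mm above its underside. Best held across the 36 mm sides.
- nest_wide_pocket (a point): Dark block with a round pocket 72 mm in diameter (the largest), light floor: for the wide objective. Fixed block 98 x 98 mm, one of four in the open case, 100 mm apart, in any order. Point: middle of the pocket floor, z up; the block's top is 8 mm above it, the case rim 12 mm above, the bench 14 mm below.
- nest_middle_pocket (a point): Dark block with a round pocket 58 mm in diameter, light floor: for the middle objective. Fixed block 98 x 98 mm, one of four in the open case, 100 mm apart, in any order. Point: middle of the pocket floor, z up; the block's top is 8 mm above it, the case rim 12 mm above, the bench 14 mm below.
- nest_slim_pocket (a point): Dark block with a round pocket 43 mm in diameter (the smallest), light floor: for the slim objective. Fixed block 98 x 98 mm, one of four in the open case, 100 mm apart, in any order. Point: middle of the pocket floor, z up; the block's top is 8 mm above it, the case rim 12 mm above, the bench 14 mm below.
- nest_cube_pocket (a point): Dark block with a rectangular pocket 47 mm (x of this frame) by 61 mm (y of this frame), light floor: for the filter cube, its 50 mm side along the 61 mm. Fixed block 98 x 98 mm, one of four in the open case, 100 mm apart, in any order. Point: middle of the pocket floor, z up; the block's top is 8 mm above it, the case rim 12 mm above, the bench 14 mm below.
- eyepiece_center (a point): Look-alike that stays: an eyepiece standing on its 30 mm metal tube, black middle 38 mm in diameter, flared black rubber cup 44 mm wide at the top, wider there than below (the objectives narrow towards the top); 63 mm tall. The point is its centre, 31.5 mm above its underside.
- lens_jar_center (a point): Look-alike that stays: an empty lens jar, pale plain plastic 49 mm in diameter under a ribbed black screw cap 53 mm in diameter with no lens in its flat top; 64 mm tall. The point is its centre, 32 mm above its underside.
Things that resemble listed ones, but are neither listed nor needed, are in the scene too. What is shaped like the part that bears nest_wide_pocket but green or purple is not meant.

How it is judged:
At the end, for the whole second after the job is handed in: The wide, middle and slim objectives and the filter cube each stand upright (within 4.5 degrees), at rest and released, on the floor of their own pocket (within 3 mm of fully down, within 10 mm of its centre); the eyepiece and the lens jar are within 25 mm of where they stood (horizontal distance between wide_objective_center and nest_wide_pocket below 0.01 m and z of wide_objective_center in the frame of nest_wide_pocket between 0.028 and 0.034 m and angle between each of wide_objective_center, middle_objective_center, slim_objective_center, filter_cube_center's own z axis and vertical below 0.08 rad and linear speed of each of wide_objective, middle_objective, slim_objective, filter_cube below 0.01 m/s and horizontal distance between middle_objective_center and nest_middle_pocket below 0.01 m and z of middle_objective_center in the frame of nest_middle_pocket between 0.029 and 0.035 m and horizontal distance between slim_objective_center and nest_slim_pocket below 0.01 m and z of slim_objective_center in the frame of nest_slim_pocket between 0.035 and 0.041 m and horizontal distance between filter_cube_center and nest_cube_pocket below 0.01 m and z of filter_cube_center in the frame of nest_cube_pocket between 0.026 and 0.032 m and distance of each of eyepiece_center, lens_jar_center from where it was at the start of the episode below 0.025 m); the robot touches nothing.
It fails at once if the eyepiece or the empty lens jar is moved by more than 25 mm (distance of any of eyepiece_center, lens_jar_center from where it was at the start of the episode above 0.025 m).
It fails at once if an objective, the filter cube, the eyepiece or the jar is tipped over (leaning more than 30 degrees) (angle between any of wide_objective_center, middle_objective_center, slim_objective_center, filter_cube_center, eyepiece_center, lens_jar_center's own z axis and vertical above 0.52 rad).
It fails at once if an objective or the filter cube is dropped (falls free of the fingers faster than 0.6 m/s, a fall of about 2 cm) ((contact force between the fingers and wide_objective below 0.05 N and linear speed of wide_objective above 0.6 m/s) or (contact force between the fingers and middle_objective below 0.05 N and linear speed of middle_objective above 0.6 m/s) or (contact force between the fingers and slim_objective below 0.05 N and linear speed of slim_objective above 0.6 m/s) or (contact force between the fingers and filter_cube below 0.05 N and linear speed of filter_cube above 0.6 m/s)).
It also fails if it takes over 120 s, if anything falls off the work surface, if the arm or the gripper's body presses on something with over 40 N, if the wrist force passes 120 N, or if a joint passes its speed limit or range.

## Working session

There is one attempt and no reset: what is moved stays moved. The work goes in short steps, Python scripts to look and compute and a tool call to move; the robot and the scene stay as the last step left them, time stands still between calls to the robot, and variables do not carry over. Pictures are saved under pics/ and viewed, and the job is handed in when it is done.

Besides the shell and the picture viewer there is one more tool, called after "Emit:" as a command line: name --argument value ..., lists and objects as JSON in quotes. jog_arm: Moves the arm, as the interface text tells. Its arguments: {"type":"object","properties":{"motion":{"type":"array","items":{"type":"number"}},"grip_force":{"type":"number"}},"required":["motion"]}

```bash
mkdir -p pics; ls; python3 - <<'E'
from plant import *
import cv2
s=read_state();print({k:(v if not hasattr(v,'round') else v.round(3)) for k,v in s.items()})
for n in("scene","top"):
    c=read_camera(n);cv2.imwrite(f"pics/{n}0.png",c["frame"][:,:,::-1]);print(n,{k:v for k,v in c.items() if k!="frame"})
E
```

```text
pics
{'t': 0.0, 'q': array([ 1.136,  0.131,  1.489, -0.   ,  1.523, -0.085]), 'dq': array([0.001, 0.   , 0.   , 0.001, 0.002, 0.001]), 'joint_torque': array([-0.0000e+00, -5.5984e+01, -4.9176e+01,  7.7000e-02,  3.5000e-02,
       -0.0000e+00]), 'tool_pos': array([0.205, 0.563, 0.218]), 'orientation': array([-5.470e-01, -3.093e+00,  3.000e-03]), 'force': array([-0.254, -0.722, -0.464]), 'wrist_torque': array([0.068, 0.043, 0.009]), 'opening': 0.09311324280389247}
scene {'vertical_fov': 53.36844927667529, 'cx': 313.16429236913723, 'cy': 210.21965076066195, 'dist_coeffs': array([-0.02704218,  0.        ,  0.        ,  0.        ,  0.        ]), 'world_from_camera': array([[-0.38401099,  0.66288504, -0.64274333,  1.19534209],
       [ 0.92327862,  0.26844112, -0.27476526,  0.3546912 ],
       [-0.00959904, -0.69894405, -0.71511193,  0.90214967],
       [ 0.        ,  0.        ,  0.        ,  1.        ]])}
top {'vertical_fov': 48.23599975002334, 'cx': 319.11129511986366, 'cy': 196.42309919336788, 'dist_coeffs': array([-0.10981613,  0.        ,  0.        ,  0.        ,  0.        ]), 'world_from_camera': array([[ 0.02673361, -0.9882899 ,  0.15022777,  0.23651169],
       [-0.99960408, -0.02510987,  0.01269537,  0.01930727],
       [-0.0087745 , -0.15050769, -0.9885699 ,  1.39811334],
       [ 0.        ,  0.        ,  0.        ,  1.        ]])}
```

View pics/scene0.png

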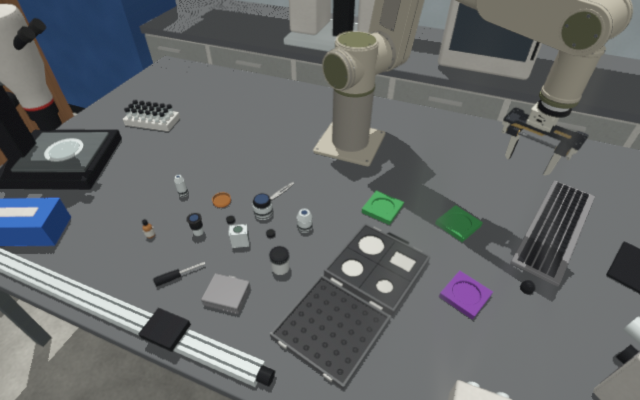

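View pics/top0.png

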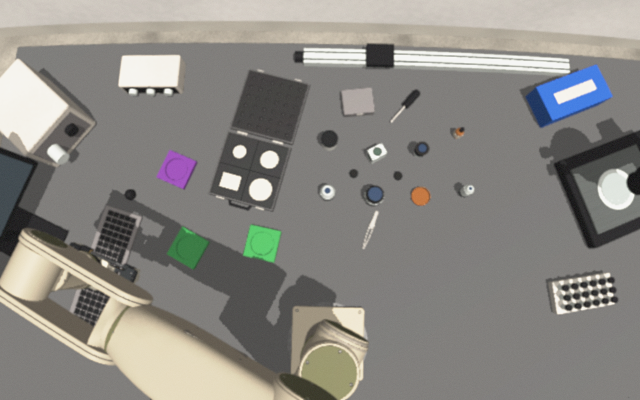

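```bash
python3 - <<'E'
import cv2
a=cv2.imread("pics/top0.png");b=cv2.imread("pics/scene0.png")
cv2.imwrite("pics/t_obj.png",cv2.resize(a[110:230,300:480],None,fx=4.4,fy=4.4,interpolation=cv2.INTER_CUBIC))
cv2.imwrite("pics/t_case.png",cv2.resize(a[125:215,205:300],None,fx=6,fy=6,interpolation=cv2.INTER_CUBIC))
cv2.imwrite("pics/s_obj.png",cv2.resize(b[165:285,165:325],None,fx=5,fy=5,interpolation=cv2.INTER_CUBIC))
cv2.imwrite("pics/s_case.png",cv2.resize(b[220:315,315:440],None,fx=6,fy=6,interpolation=cv2.INTER_CUBIC))
E
```

```text
(no output)
```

View pics/t_obj.png

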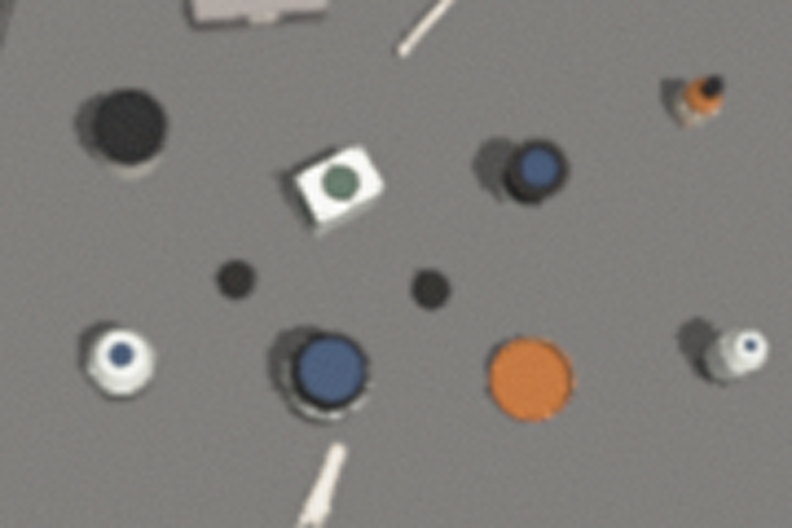

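View pics/t_case.png

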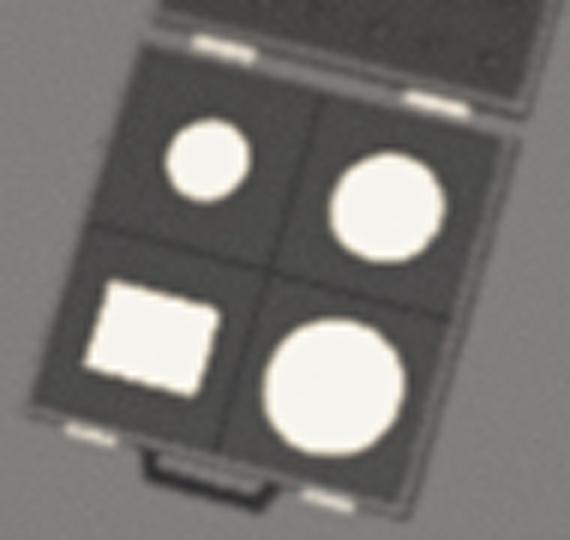

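View pics/s_obj.png

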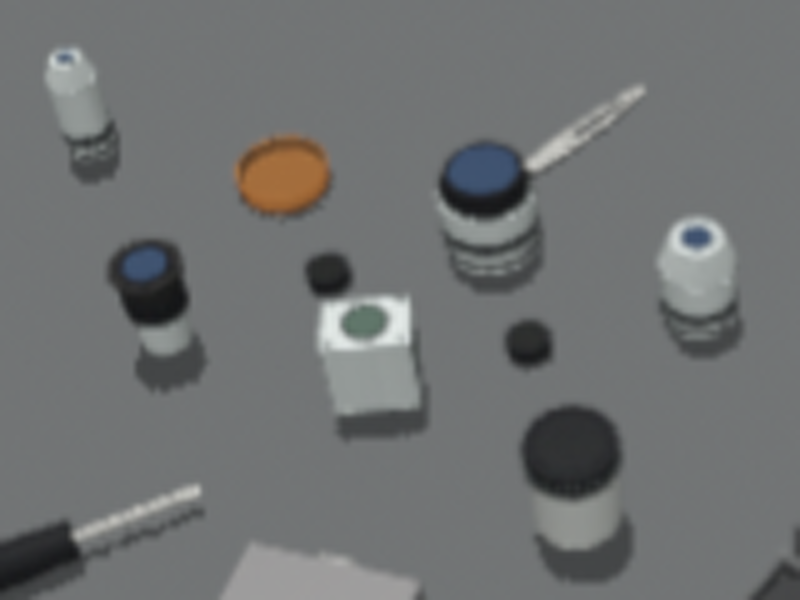

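View pics/s_case.png

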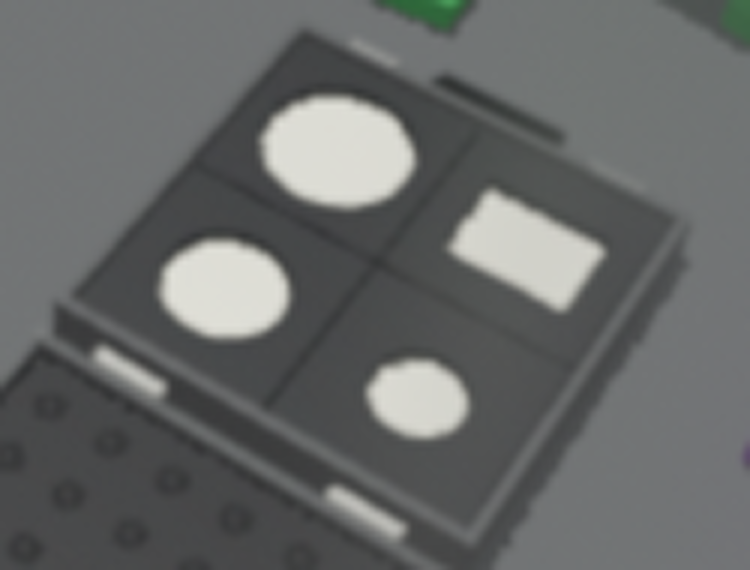

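The top view shows the wide lens at about (375,194), the middle at (327,190), the slim at (470,188) and the cube at (377,151). The eyepiece is at (422,148) and the jar at (329,138). The case pockets are slim (239,151), middle (269,159), wide (260,189) and cube (230,181). Next I'll measure them in both cameras.

```bash
cat > h.py <<'E'
import numpy as np,cv2
def ray(c,uv):
    f=200/np.tan(np.radians(c["vertical_fov"])/2)
    K=np.array([[f,0,c["cx"]],[0,f,c["cy"]],[0,0,1]])
    p=cv2.undistortPoints(np.array([[uv]],float),K,np.array(c["dist_coeffs"]))[0,0]
    T=np.array(c["world_from_camera"]);return T[:3,3],T[:3,:3]@np.array([p[0],p[1],1])
def onz(c,uv,z):
    o,d=ray(c,uv);return (o+d*(z-o[2])/d[2])[:2]
def proj(c,P):
    f=200/np.tan(np.radians(c["vertical_fov"])/2)
    K=np.array([[f,0,c["cx"]],[0,f,c["cy"]],[0,0,1]])
    T=np.linalg.inv(np.array(c["world_from_camera"]))
    return cv2.projectPoints(np.array(P,float).reshape(-1,3),cv2.Rodrigues(T[:3,:3])[0],T[:3,3],K,np.array(c["dist_coeffs"]))[0][:,0]
def un(p,f,ox,oy): return ((p[0]+.5)/f-.5+ox,(p[1]+.5)/f-.5+oy)
E
python3 - <<'E'
from plant import *
from h import *
ct=read_camera("top");cs=read_camera("scene")
for n,a,b,z in [("wide",(331,369),(484,170),.062),("mid",(121,354),(697,237),.064),("slim",(750,345),(66,58),.076),("cube",(341,182),(365,322),.058),("eyep",(539,168),(145,264),.063),("jar",(130,125),(572,445),.064)]:
    print(n,onz(ct,un(a,4.4,300,110),z).round(4),onz(cs,un(b,5,165,165),z).round(4))
ctop=[(296,184),(362,147),(384,186),(320,225)]
T=[onz(ct,un(p,4.4,300,110),.058) for p in ctop];print("cube corners",np.round(T,3),[np.linalg.norm(T[i]-T[i-1]).round(4) for i in range(4)])
S=[onz(cs,un(p,5,165,165),.058) for p in [(322,297),(408,297),(413,345),(320,347)]];print("cube cs",np.round(S,3))
for nm,c,(x0,y0,x1,y1) in (("top",ct,(205,125,300,215)),("scene",cs,(318,225,435,310))):
    g=c["frame"].min(2)[y0:y1,x0:x1]
    n,l,st,ce=cv2.connectedComponentsWithStats((g>150).astype(np.uint8))
    for i in range(1,n):
        if st[i,4]>80:
            print(nm,ce[i]+[x0,y0],st[i,4],onz(c,ce[i]+[x0,y0],.018).round(4))
            if nm=="top":
                pts=np.argwhere(l==i)[:,::-1]+[x0,y0]; W=np.array([onz(c,p,.014) for p in pts]); print("  ",cv2.minAreaRect(W.astype(np.float32)*1000))
E
```

```text
wide [ 0.4529 -0.1321] [ 0.4537 -0.1333]
mid [0.4593 0.0127] [0.4588 0.0105]
slim [ 0.4748 -0.4207] [ 0.4748 -0.4221]
cube [ 0.5866 -0.1388] [ 0.5863 -0.1403]
eyep [ 0.5994 -0.2777] [ 0.599  -0.2797]
jar [0.6224 0.0103] [0.6255 0.0103]
cube corners [[ 0.584 -0.107]
 [ 0.612 -0.153]
 [ 0.585 -0.169]
 [ 0.555 -0.124]] [np.float64(0.0337), np.float64(0.0542), np.float64(0.0319), np.float64(0.0536)]
cube cs [[ 0.579 -0.173]
 [ 0.56  -0.127]
 [ 0.591 -0.106]
 [ 0.612 -0.154]]
top [239.1459854  151.18978102] 137 [0.5859 0.2963]
   ((587.4827880859375, 297.6435852050781), (39.95735549926758, 38.78853988647461), 3.174060344696045)
top [268.96124031 159.1627907 ] 258 [0.5618 0.1994]
   ((563.4017333984375, 199.89675903320312), (52.30620574951172, 57.700714111328125), 1.3228739500045776)
top [229.91549296 180.92605634] 284 [0.4886 0.3203]
   ((489.6019287109375, 320.9443359375), (61.63409423828125, 47.3067512512207), 75.54933166503906)
top [260.07913669 189.16067146] 417 [0.4646 0.2231]
   ((465.856689453125, 224.0557861328125), (70.57658386230469, 69.74230194091797), 2.480865001678467)
scene [370.76 244.8 ] 350 [0.4665 0.2208]
scene [402.27067669 261.20676692] 266 [0.49   0.3183]
scene [351.98098859 267.78707224] 263 [0.5633 0.197 ]
scene [384.2484472  286.07453416] 161 [0.5872 0.2941]
```

Both cameras agree to 2–3 mm, and the pockets come out 100 mm apart as stated. I'll write the move helper and start with the wide lens, using jaw yaw 31° for every pick.

```bash
cat > mv.py <<'E'
import sys,numpy as np
from scipy.spatial.transform import Rotation as Ro
from plant import read_state
s=read_state();p=np.array(s["tool_pos"]);R=Ro.from_rotvec(s["orientation"]).as_matrix()
y=R[:,1];print("t",round(s["t"],2),"p",p.round(4),"phi",np.degrees(np.arctan2(y[1],y[0])).round(1),"tilt",np.degrees(np.arccos(-R[2,2])).round(2),"open",round(s["opening"],4),"F",np.round(s["force"],1),"q",np.round(s["q"],2))
for a in sys.argv[1:]:
    x,yy,z,f=map(float,a.split(','));f=np.radians(f)
    Rt=np.array([[-np.sin(f),np.cos(f),0],[np.cos(f),np.sin(f),0],[0,0,-1]]).T if 0 else np.column_stack([[-np.sin(f),np.cos(f),0],[np.cos(f),np.sin(f),0],[0,0,-1]])
    print(a,(R.T@(np.array([x,yy,z])-p)/.5).round(3).tolist(),(Ro.from_matrix(R.T@Rt).as_rotvec()/(np.pi/2)).round(3).tolist())
E
python3 mv.py .35,.35,.22,31 .42,.1,.22,31
```

```text
t 0.2 p [0.2055 0.5634 0.218 ] phi 70.0 tilt 0.07 open 0.0929 F [-0.   0.4  0.4] q [ 1.14  0.13  1.49  0.    1.52 -0.09]
.35,.35,.22,31 [-0.418, -0.302, -0.004] [-0.001, 0.0, 0.433]
.42,.1,.22,31 [-0.721, -0.724, -0.003] [-0.001, 0.0, 0.433]
```

Emit:
jog_arm --motion '[1,-0.42,-0.3,0,0,0,0.433,1,-0.42,-0.3,0,0,0,0.433,1,-0.42,-0.3,0,0,0,0.433,1,-0.42,-0.3,0,0,0,0.433,1,-0.72,-0.72,0,0,0,0.433,1,-0.72,-0.72,0,0,0,0.433,1,-0.72,-0.72,0,0,0,0.433,1,-0.72,-0.72,0,0,0,0.433]' --grip_force 25

```text
t: 1.0
tool_pos: [0.3835, 0.2075, 0.2183]
orientation: [1.547, 2.734, -0.001]
force: [1.2, -0.6, -0.4]
opening: 0.0925
```

```bash
python3 mv.py .4533,-.1327,.2,31 .4533,-.1327,.1,31  .4533,-.1327,.018,31
```

```text
t 1.0 p [0.3835 0.2075 0.2183] phi 31.0 tilt 0.05 open 0.0925 F [ 1.2 -0.6 -0.4] q [ 0.38 -0.33  1.92 -0.    1.55 -0.16]
.4533,-.1327,.2,31 [-0.655, -0.231, 0.037] [-0.0, 0.0, 0.0]
.4533,-.1327,.1,31 [-0.655, -0.231, 0.237] [-0.0, 0.0, 0.0]
.4533,-.1327,.018,31 [-0.655, -0.231, 0.401] [-0.0, 0.0, 0.0]
```

Emit:
jog_arm --motion '[1,-0.655,-0.231,0.1,0,0,0,1,-0.655,-0.231,0.1,0,0,0,1,-0.655,-0.231,0.1,0,0,0,1,-0.655,-0.231,0.1,0,0,0,1,-0.655,-0.231,0.1,0,0,0,1,-0.655,-0.231,0.1,0,0,0,1,-0.655,-0.231,0.1,0,0,0,1,-0.655,-0.231,0.1,0,0,0]'

```text
t: 1.8
tool_pos: [0.4527, -0.1376, 0.1674]
orientation: [-1.554, -2.73, 0.004]
force: [-0.1, 0.7, -0.2]
opening: 0.093
```

```bash
python3 mv.py .4533,-.1327,.1,31  .4533,-.1327,.018,31
python3 -c "
from plant import *;import cv2
for n in('top','scene'):
  f=read_camera(n)['frame'][:,:,::-1];cv2.imwrite(f'pics/{n}1.png',cv2.resize(f[100:260,300:460] if n=='top' else f[100:280,170:370],None,fx=3,fy=3))"
```

```text
t 1.8 p [ 0.4527 -0.1376  0.1674] phi 30.7 tilt 0.15 open 0.093 F [-0.1  0.7 -0.2] q [-0.4  -0.19  1.9  -0.    1.44 -0.94]
.4533,-.1327,.1,31 [0.008, 0.006, 0.135] [-0.002, 0.001, -0.003]
.4533,-.1327,.018,31 [0.008, 0.007, 0.299] [-0.002, 0.001, -0.003]
```

View pics/scene1.png

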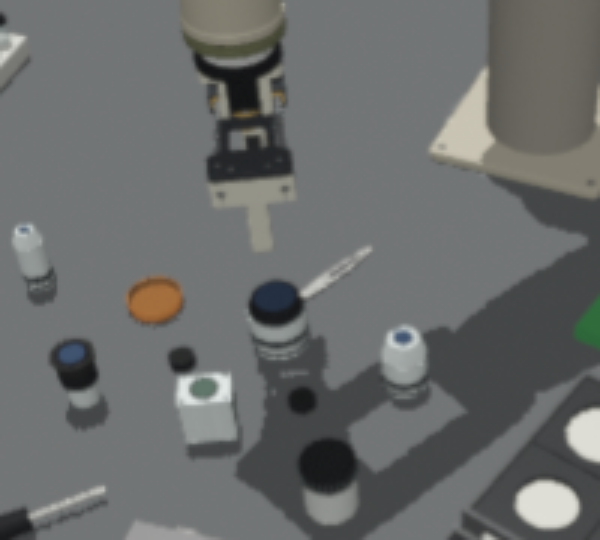

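The gripper is above the wide lens, at crop (277,310), with one finger seen edge-on. The jaws are open and nothing is in the way, so I'll descend.

Emit:
jog_arm --motion '[1,0.008,0.006,0.0,0,0,0,1,0.008,0.006,0.06,0,0,0,1,0.008,0.006,0.12,0,0,0,1,0.008,0.006,0.18,0,0,0,1,0.008,0.006,0.24,0,0,0,1,0.008,0.006,0.28,0,0,0,1,0.008,0.006,0.3,0,0,0,1,0.008,0.006,0.3,0,0,0]'

```text
t: 2.7
tool_pos: [0.4522, -0.127, 0.0171]
orientation: [-1.547, -2.73, 0.001]
force: [-0.1, -0.2, 0.1]
opening: 0.093
```

Emit:
jog_arm --motion '[0.3,0,0,0,0,0,0,0.3,0,0,0,0,0,0,0.3,0,0,0,0,0,0,0.3,0,0,0,0,0,0,0.3,0,0,0,0,0,0,0.3,0,0,0,0,0,0]'

```text
t: 3.3
tool_pos: [0.4522, -0.1275, 0.0177]
orientation: [-1.547, -2.731, 0.002]
force: [-3.2, -1.0, 5.5]
opening: 0.0596
```

```bash
python3 mv.py
```

```text
t 3.3 p [ 0.4522 -0.1275  0.0177] phi 30.9 tilt 0.2 open 0.0596 F [-3.2 -1.   5.5] q [-0.38 -0.02  2.03 -0.    1.13 -0.92]
```

It's held at 59.6 mm opening. The lens sits about 5 mm off along tool x, and I'll allow for that when placing. Lifting now.

Emit:
jog_arm --motion '[0.3,0,0,-0.02,0,0,0,0.3,0,0,-0.05,0,0,0,0.3,0,0,-0.1,0,0,0,0.3,0,0,-0.16,0,0,0,0.3,0,0,-0.22,0,0,0,0.3,0,0,-0.26,0,0,0,0.3,0,0,-0.28,0,0,0,0.3,0,0,-0.28,0,0,0]'

```text
t: 4.1
tool_pos: [0.4536, -0.1279, 0.1592]
orientation: [-1.549, -2.733, 0.002]
force: [0.7, 0.4, -2.1]
opening: 0.0597
```

```bash
python3 mv.py .463,.2263,.16,31
```

```text
t 4.1 p [ 0.4536 -0.1279  0.1592] phi 30.9 tilt 0.06 open 0.0597 F [ 0.7  0.4 -2.1] q [-0.38 -0.19  1.91 -0.    1.42 -0.92]
.463,.2263,.16,31 [0.598, 0.38, -0.002] [-0.001, 0.0, -0.001]
```

Emit:
jog_arm --motion '[0.3,0.04,0.025,0,0,0,0,0.3,0.12,0.076,0,0,0,0,0.3,0.21,0.133,0,0,0,0,0.3,0.3,0.19,0,0,0,0,0.3,0.39,0.248,0,0,0,0,0.3,0.48,0.305,0,0,0,0,0.3,0.56,0.356,0,0,0,0,0.3,0.598,0.38,0,0,0,0]'

```text
t: 4.9
tool_pos: [0.4613, 0.2291, 0.157]
orientation: [-1.545, -2.732, 0.004]
force: [0.4, 0.5, -2.7]
opening: 0.0593
```

Emit:
jog_arm --motion '[0.3,0,0,0,0,0,0,0.3,0,0,0,0,0,0]'

```text
t: 5.1
tool_pos: [0.4598, 0.2295, 0.1548]
orientation: [-1.541, -2.732, 0.009]
force: [0.1, -1.2, -2.5]
opening: 0.0593
```

```bash
python3 mv.py .463,.2263,.05,31 .463,.2263,.033,31
```

```text
t 5.1 p [0.4598 0.2295 0.1548] phi 31.2 tilt 0.42 open 0.0593 F [ 0.1 -1.2 -2.5] q [ 0.36 -0.06  1.8   0.    1.41 -0.18]
.463,.2263,.05,31 [-0.009, 0.004, 0.21] [-0.005, -0.001, 0.002]
.463,.2263,.033,31 [-0.009, 0.004, 0.244] [-0.005, -0.001, 0.002]
```

Emit:
jog_arm --motion '[0.3,-0.009,0.004,0.02,-0.005,-0.001,0.002,0.3,-0.009,0.004,0.06,-0.005,-0.001,0.002,0.3,-0.009,0.004,0.11,-0.005,-0.001,0.002,0.3,-0.009,0.004,0.16,-0.005,-0.001,0.002,0.3,-0.009,0.004,0.19,-0.005,-0.001,0.002,0.3,-0.009,0.004,0.205,-0.005,-0.001,0.002,0.3,-0.009,0.004,0.21,-0.005,-0.001,0.002,0.3,-0.009,0.004,0.21,-0.005,-0.001,0.002]'

```text
t: 5.9
tool_pos: [0.4635, 0.2262, 0.0502]
orientation: [1.548, 2.733, 0.002]
force: [0.1, 0.1, -1.7]
opening: 0.0597
```

```bash
cat > look.py <<'E'
import sys,cv2
from plant import read_camera
from h import *
t=sys.argv[1]
# optional overlay circles  x,y,z,r
for n,(x0,y0,x1,y1) in (("top",(200,110,320,230)),("scene",(300,200,460,320))):
    c=read_camera(n);f=c["frame"][:,:,::-1][y0:y1,x0:x1]
    f=cv2.resize(f,None,fx=5,fy=5,interpolation=cv2.INTER_CUBIC)
    for a in sys.argv[2:]:
        x,y,z,r=map(float,a.split(','));th=np.linspace(0,6.283,60)
        q=proj(c,np.c_[x+r*np.cos(th),y+r*np.sin(th),0*th+z]);q=((q-[x0,y0]+.5)*5-.5).round().astype(np.int32)
        cv2.polylines(f,[q],True,(0,0,255),1)
    cv2.imwrite(f"pics/{n}_{t}.png",f)
E
python3 mv.py; python3 look.py a .4656,.222,.022,.036
```

```text
t 5.9 p [0.4635 0.2262 0.0502] phi 31.0 tilt 0.07 open 0.0597 F [ 0.1  0.1 -1.7] q [ 0.35  0.05  1.89  0.    1.2  -0.19]
```

View pics/scene_a.png

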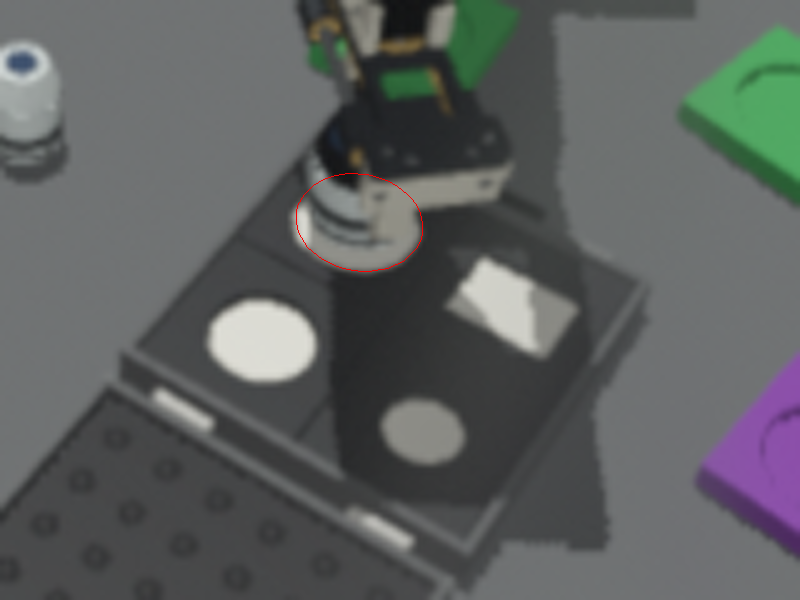

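View pics/top_a.png

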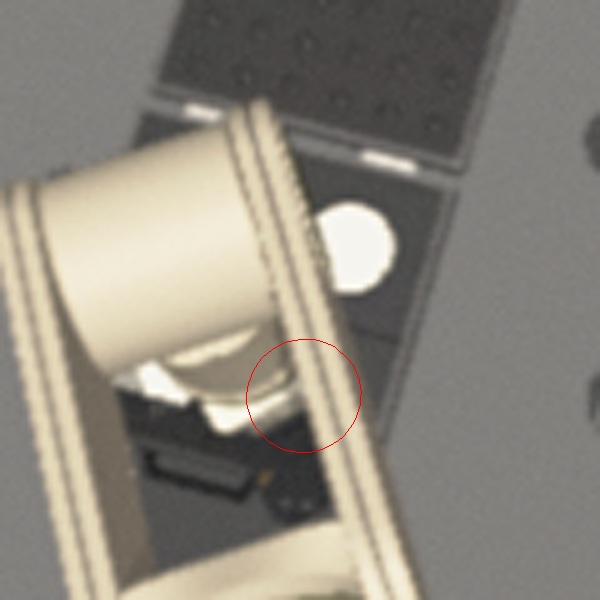

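```bash
cat > zoom.py <<'E'
import sys,cv2
from plant import read_camera
from h import *
# zoom.py tag x0,y0,x1,y1 circles...
t=sys.argv[1];x0,y0,x1,y1=map(int,sys.argv[2].split(','))
c=read_camera("scene");f=c["frame"][:,:,::-1][y0:y1,x0:x1]
k=min(800/(x1-x0),600/(y1-y0));f=cv2.resize(f,None,fx=k,fy=k,interpolation=cv2.INTER_CUBIC)
for i,a in enumerate(sys.argv[3:]):
    x,y,z,r=map(float,a.split(','));th=np.linspace(0,6.283,60)
    q=proj(c,np.c_[x+r*np.cos(th),y+r*np.sin(th),0*th+z]);q=((q-[x0,y0]+.5)*k-.5).round().astype(np.int32)
    cv2.polylines(f,[q],True,[(0,0,255),(0,255,0),(255,0,0)][i%3],1)
cv2.imwrite(f"pics/z_{t}.png",f)
E
python3 zoom.py a 345,215,395,260 .4656,.222,.022,.036 .4661,.2219,.0325,.030 .4661,.2219,.0945,.025
```

```text
(no output)
```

View pics/z_a.png

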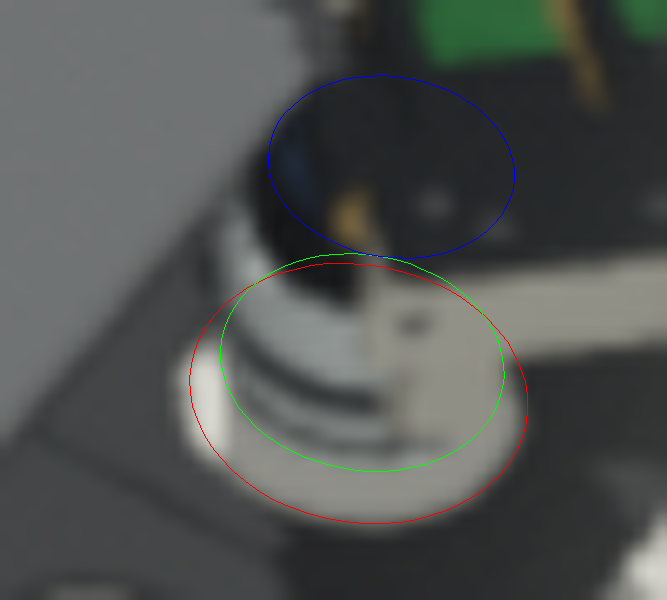

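The lens sits inside the pocket outline, and both are biased the same 1–2 mm to the left. I'll lower it.

Emit:
jog_arm --motion '[0.3,0,0,0.006,0,0,0,0.3,0,0,0.012,0,0,0,0.3,0,0,0.018,0,0,0,0.3,0,0,0.024,0,0,0,0.3,0,0,0.03,0,0,0,0.3,0,0,0.034,0,0,0,0.3,0,0,0.036,0,0,0,0.3,0,0,0.036,0,0,0]'

```text
t: 6.85
tool_pos: [0.4639, 0.2267, 0.0328]
orientation: [1.547, 2.733, 0.003]
force: [-0.3, 0.7, -2.8]
opening: 0.0593
```

```bash
python3 mv.py;python3 zoom.py b 345,215,395,260 .4656,.222,.022,.036 
```

```text
t 6.85 p [0.4639 0.2267 0.0328] phi 31.0 tilt 0.14 open 0.0593 F [-0.3  0.7 -2.8] q [ 0.36  0.08  1.9   0.    1.16 -0.19]
```

View pics/z_b.png

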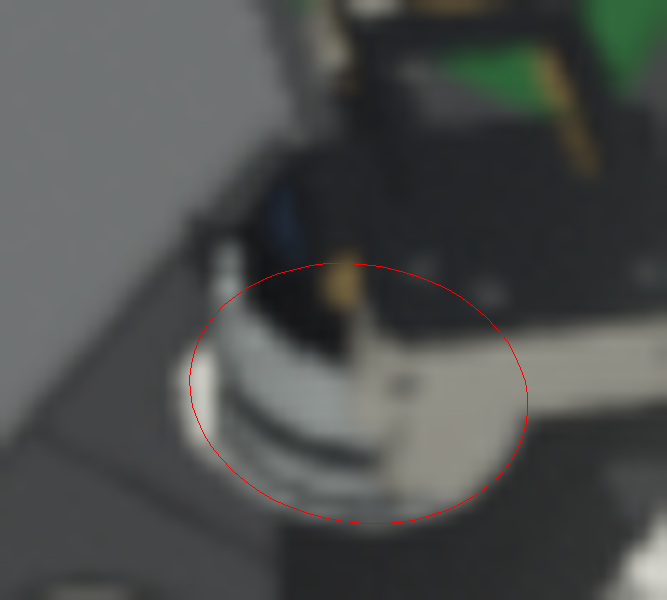

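Emit:
jog_arm --motion '[0.3,0,0,0.002,0,0,0,0.3,0,0,0.003,0,0,0,0.3,0,0,0.003,0,0,0,0.75,0,0,0.003,0,0,0,0.9,0,0,0.003,0,0,0,0.9,0,0,0.003,0,0,0,0.9,0,0,0.003,0,0,0]'

```text
t: 7.6
tool_pos: [0.4642, 0.2268, 0.0316]
orientation: [1.547, 2.732, 0.004]
force: [0.8, 0.0, -0.1]
opening: 0.0828
```

Emit:
jog_arm --motion '[0.95,0,0,-0.03,0,0,0,0.95,0,0,-0.09,0,0,0,0.95,0,0,-0.16,0,0,0,0.95,0,0,-0.22,0,0,0,0.95,0,0,-0.24,0,0,0,0.95,0,0,-0.24,0,0,0]'

```text
t: 8.2
tool_pos: [0.4653, 0.2272, 0.1542]
orientation: [1.545, 2.73, 0.009]
force: [1.0, -0.5, 0.6]
opening: 0.0884
```

```bash
python3 mv.py .459,.0116,.15,31 .459,.0116,.018,31;python3 zoom.py c 345,215,395,260 .4656,.222,.022,.036 .4656,.222,.076,.025
```

```text
t 8.2 p [0.4653 0.2272 0.1542] phi 31.0 tilt 0.44 open 0.0884 F [ 1.  -0.5  0.6] q [ 0.36 -0.06  1.8   0.    1.39 -0.19]
.459,.0116,.15,31 [-0.363, -0.233, 0.007] [0.005, 0.001, -0.0]
.459,.0116,.018,31 [-0.363, -0.235, 0.271] [0.005, 0.001, -0.0]
```

View pics/z_c.png

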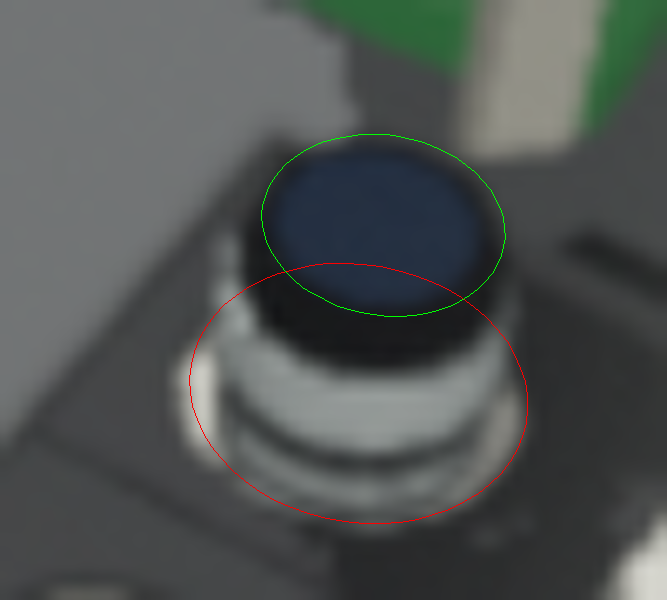

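The wide lens is seated upright in its pocket, with its top at the expected ellipse. The middle lens is next.

Emit:
jog_arm --motion '[1,-0.04,-0.026,0,0.005,0.001,0,1,-0.11,-0.07,0,0.005,0.001,0,1,-0.19,-0.122,0,0.005,0.001,0,1,-0.27,-0.173,0,0.005,0.001,0,1,-0.33,-0.212,0,0.005,0.001,0,1,-0.363,-0.233,0,0.005,0.001,0,1,-0.363,-0.233,0.007,0.005,0.001,0,1,-0.363,-0.233,0.007,0.005,0.001,0]'

```text
t: 9.05
tool_pos: [0.4564, 0.0114, 0.146]
orientation: [-1.547, -2.728, 0.006]
force: [0.2, 0.3, -0.0]
opening: 0.0933
```

```bash
python3 mv.py .459,.0116,.1,31 .459,.0116,.018,31
```

```text
t 9.05 p [0.4564 0.0114 0.146 ] phi 30.9 tilt 0.39 open 0.0933 F [ 0.2  0.3 -0. ] q [-0.09 -0.21  1.96 -0.    1.41 -0.63]
.459,.0116,.1,31 [-0.003, 0.005, 0.092] [-0.004, -0.002, -0.001]
.459,.0116,.018,31 [-0.003, 0.006, 0.256] [-0.004, -0.002, -0.001]
```

Emit:
jog_arm --motion '[1,-0.003,0.006,0.02,-0.004,-0.002,-0.001,1,-0.003,0.006,0.07,-0.004,-0.002,-0.001,1,-0.003,0.006,0.13,-0.004,-0.002,-0.001,1,-0.003,0.006,0.19,-0.004,-0.002,-0.001,1,-0.003,0.006,0.23,-0.004,-0.002,-0.001,1,-0.003,0.006,0.25,-0.004,-0.002,-0.001,1,-0.003,0.006,0.256,-0.004,-0.002,-0.001,1,-0.003,0.006,0.256,-0.004,-0.002,-0.001]'

```text
t: 9.85
tool_pos: [0.4589, 0.0121, 0.018]
orientation: [-1.546, -2.735, -0.0]
force: [-0.5, -0.5, -0.8]
opening: 0.093
```

Emit:
jog_arm --motion '[0.1,0,0,0,0,0,0,0.1,0,0,0,0,0,0,0.1,0,0,0,0,0,0,0.1,0,0,0,0,0,0,0.1,0,0,0,0,0,0,0.1,0,0,0,0,0,0,0.1,0,0,0,0,0,0,0.1,0,0,0,0,0,0]'

```text
t: 10.65
tool_pos: [0.459, 0.0121, 0.0181]
orientation: [-1.546, -2.735, -0.0]
force: [0.2, -0.5, 2.3]
opening: 0.0453
```

```bash
python3 mv.py
```

```text
t 10.65 p [0.459  0.0121 0.0181] phi 31.0 tilt 0.02 open 0.0453 F [ 0.2 -0.5  2.3] q [-0.09 -0.05  2.06  0.    1.13 -0.63]
```

Emit:
jog_arm --motion '[0.1,0,0,-0.02,0,0,0,0.1,0,0,-0.05,0,0,0,0.1,0,0,-0.1,0,0,0,0.1,0,0,-0.16,0,0,0,0.1,0,0,-0.22,0,0,0,0.1,0,0,-0.26,0,0,0,0.1,0,0,-0.28,0,0,0,0.1,0,0,-0.28,0,0,0]'

```text
t: 11.45
tool_pos: [0.4599, 0.012, 0.1596]
orientation: [1.545, 2.733, 0.002]
force: [-0.1, 0.8, -3.3]
opening: 0.0454
```

```bash
python3 mv.py .5626,.1982,.16,31
```

```text
t 11.45 p [0.4599 0.012  0.1596] phi 31.0 tilt 0.15 open 0.0454 F [-0.1  0.8 -3.3] q [-0.09 -0.23  1.94  0.    1.42 -0.63]
.5626,.1982,.16,31 [0.213, 0.368, -0.0] [0.001, 0.001, 0.0]
```

Emit:
jog_arm --motion '[0.1,0.023,0.04,0,0,0,0,0.1,0.07,0.12,0,0,0,0,0.1,0.116,0.2,0,0,0,0,0.1,0.162,0.28,0,0,0,0,0.1,0.197,0.34,0,0,0,0,0.1,0.213,0.368,0,0,0,0,0.1,0.213,0.368,0,0,0,0,0.1,0.213,0.368,0,0,0,0]'

```text
t: 12.25
tool_pos: [0.5614, 0.1977, 0.1579]
orientation: [-1.545, -2.735, 0.002]
force: [-0.8, 0.3, -3.0]
opening: 0.0458
```

```bash
python3 mv.py .5626,.1982,.05,31
```

```text
t 12.25 p [0.5614 0.1977 0.1579] phi 31.1 tilt 0.07 open 0.0458 F [-0.8  0.3 -3. ] q [ 0.25  0.15  1.57 -0.    1.41 -0.29]
.5626,.1982,.05,31 [-0.0, 0.003, 0.216] [-0.001, 0.0, 0.001]
```

Emit:
jog_arm --motion '[0.1,0,0.003,0.02,0,0,0,0.1,0,0.003,0.06,0,0,0,0.1,0,0.003,0.11,0,0,0,0.1,0,0.003,0.16,0,0,0,0.1,0,0.003,0.195,0,0,0,0.1,0,0.003,0.21,0,0,0,0.1,0,0.003,0.216,0,0,0,0.1,0,0.003,0.216,0,0,0]'

```text
t: 13.05
tool_pos: [0.5627, 0.198, 0.05]
orientation: [1.546, 2.735, -0.002]
force: [0.2, -0.2, -2.2]
opening: 0.0458
```

```bash
python3 mv.py .5626,.1982,.032,31; python3 zoom.py d 325,240,375,285 .5626,.1982,.022,.029 .5626,.1982,.032,.023
```

```text
t 13.05 p [0.5627 0.198  0.05  ] phi 31.0 tilt 0.07 open 0.0458 F [ 0.2 -0.2 -2.2] q [ 0.25  0.26  1.66 -0.    1.22 -0.29]
.5626,.1982,.032,31 [0.0, 0.0, 0.036] [-0.001, 0.0, 0.0]
```

View pics/z_d.png

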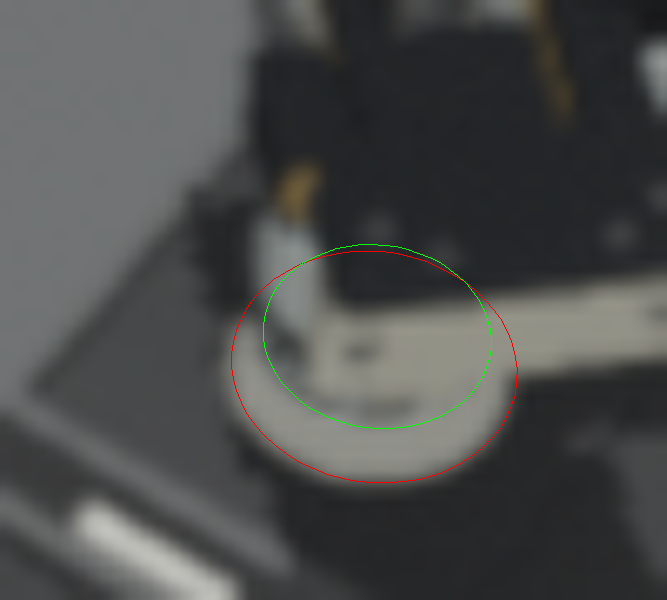

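The middle lens is over its pocket, about 2 mm toward the base. That is well within the clearance, so I'll lower it with a 1 mm nudge.

Emit:
jog_arm --motion '[0.1,-0.001,0.002,0.006,0,0,0,0.1,-0.001,0.002,0.012,0,0,0,0.1,-0.001,0.002,0.018,0,0,0,0.1,-0.001,0.002,0.024,0,0,0,0.1,-0.001,0.002,0.03,0,0,0,0.1,-0.001,0.002,0.034,0,0,0,0.1,-0.001,0.002,0.037,0,0,0,0.1,-0.001,0.002,0.037,0,0,0]'

```text
t: 13.9
tool_pos: [0.5644, 0.1983, 0.0322]
orientation: [1.545, 2.734, -0.001]
force: [0.1, -0.3, -2.8]
opening: 0.0455
```

```bash
python3 mv.py;  python3 zoom.py e 325,240,375,285 .5626,.1982,.022,.029
```

```text
t 13.9 p [0.5644 0.1983 0.0322] phi 31.1 tilt 0.06 open 0.0455 F [ 0.1 -0.3 -2.8] q [ 0.25  0.29  1.66 -0.    1.19 -0.29]
```

View pics/z_e.png

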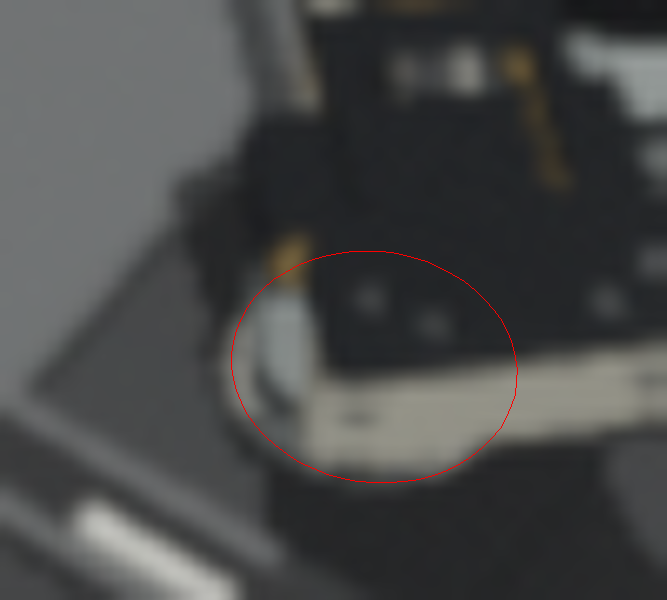

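Emit:
jog_arm --motion '[0.1,0,0,0.001,0,0,0,0.1,0,0,0.002,0,0,0,0.1,0,0,0.002,0,0,0,0.6,0,0,0.002,0,0,0,0.8,0,0,0.002,0,0,0,0.8,0,0,0.002,0,0,0,0.8,0,0,0.002,0,0,0]'

```text
t: 14.65
tool_pos: [0.5645, 0.1984, 0.0312]
orientation: [1.545, 2.734, -0.0]
force: [-0.1, -0.5, -0.6]
opening: 0.0718
```

Emit:
jog_arm --motion '[0.8,0,0,-0.03,0,0,0,0.8,0,0,-0.09,0,0,0,0.8,0,0,-0.16,0,0,0,0.8,0,0,-0.22,0,0,0,0.8,0,0,-0.25,0,0,0,0.8,0,0,-0.25,0,0,0]'

```text
t: 15.25
tool_pos: [0.5663, 0.199, 0.1599]
orientation: [1.543, 2.73, 0.006]
force: [0.3, 0.0, -0.2]
opening: 0.0745
```

```bash
python3 mv.py .53,-.05,.16,31 .5865,-.1396,.15,31;  python3 zoom.py f 325,230,385,285 .5626,.1982,.022,.029 .5626,.1982,.078,.015
```

```text
t 15.25 p [0.5663 0.199  0.1599] phi 31.1 tilt 0.38 open 0.0745 F [ 0.3  0.  -0.2] q [ 0.25  0.16  1.57 -0.    1.41 -0.29]
.53,-.05,.16,31 [-0.389, -0.319, -0.001] [0.004, 0.002, 0.001]
.5865,-.1396,.15,31 [-0.601, -0.315, 0.019] [0.004, 0.002, 0.001]
```

View pics/z_f.png

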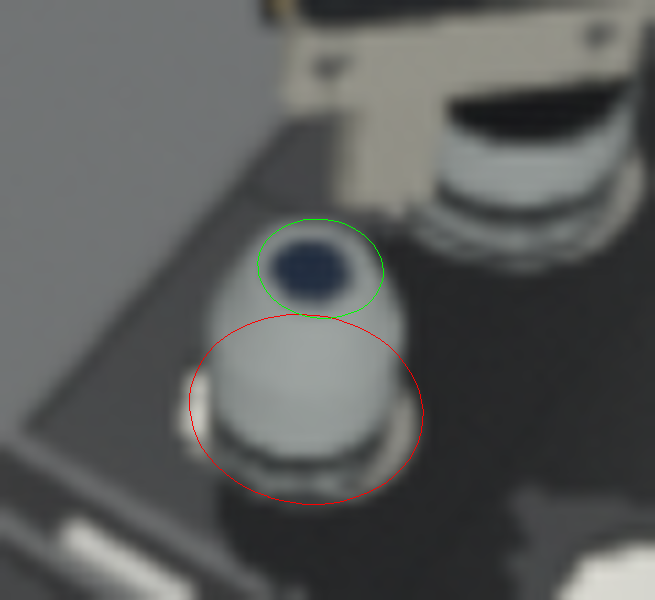

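The middle lens is seated and upright. The cube is next.

Emit:
jog_arm --motion '[0.9,-0.053,-0.028,0,0.004,0.002,0,0.9,-0.14,-0.073,0,0.004,0.002,0,0.9,-0.23,-0.12,0,0.004,0.002,0,0.9,-0.32,-0.168,0,0.004,0.002,0,0.9,-0.41,-0.215,0,0.004,0.002,0,0.9,-0.5,-0.262,0,0.004,0.002,0,0.9,-0.57,-0.299,0,0.004,0.002,0,0.9,-0.601,-0.315,0.01,0.004,0.002,0]'

```text
t: 16.1
tool_pos: [0.584, -0.1438, 0.1504]
orientation: [-1.548, -2.728, 0.006]
force: [0.6, -0.0, -1.0]
opening: 0.0837
```

Emit:
jog_arm --motion '[0.9,0,0,0,0,0,0,0.9,0,0,0,0,0,0]'

```text
t: 16.3
tool_pos: [0.5827, -0.1428, 0.1481]
orientation: [-1.547, -2.724, 0.006]
force: [0.5, 0.5, -0.2]
opening: 0.0839
```

```bash
python3 mv.py .5865,-.1396,.018,31; python3 zoom.py g 200,160,280,250
```

```text
t 16.3 p [ 0.5827 -0.1428  0.1481] phi 30.8 tilt 0.56 open 0.0839 F [ 0.5  0.5 -0.2] q [-0.32  0.18  1.56 -0.    1.41 -0.86]
.5865,-.1396,.018,31 [0.0, 0.012, 0.26] [-0.005, -0.004, -0.002]
```

View pics/z_g.png

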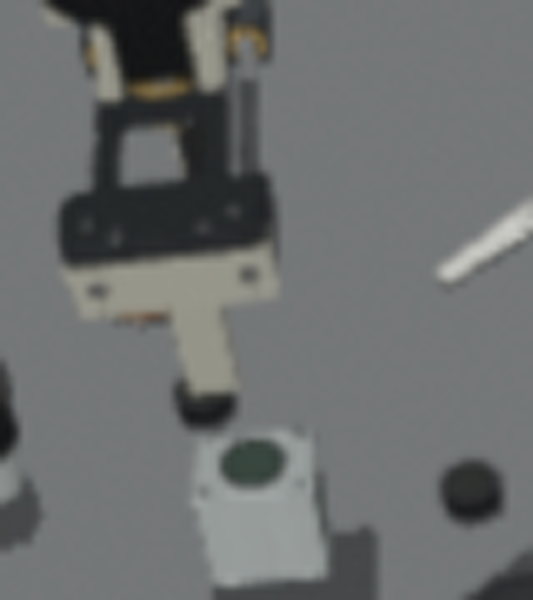

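Emit:
jog_arm --motion '[1,0,0.012,0.0,-0.005,-0.004,-0.002,1,0,0.012,0.05,-0.005,-0.004,-0.002,1,0,0.012,0.11,-0.005,-0.004,-0.002,1,0,0.012,0.17,-0.005,-0.004,-0.002,1,0,0.012,0.22,-0.005,-0.004,-0.002,1,0,0.012,0.25,-0.005,-0.004,-0.002,1,0,0.012,0.26,-0.005,-0.004,-0.002,1,0,0.012,0.26,-0.005,-0.004,-0.002]'

```text
t: 17.15
tool_pos: [0.5874, -0.1381, 0.0187]
orientation: [1.543, 2.735, 0.0]
force: [-0.8, 0.0, 0.1]
opening: 0.093
```

```bash
python3 mv.py .5865,-.1396,.018,31; python3 zoom.py hh 200,170,280,250
```

```text
t 17.15 p [ 0.5874 -0.1381  0.0187] phi 31.1 tilt 0.07 open 0.093 F [-0.8  0.   0.1] q [-0.32  0.32  1.65 -0.    1.17 -0.86]
.5865,-.1396,.018,31 [-0.002, -0.003, 0.001] [0.0, 0.001, 0.001]
```

View pics/z_hh.png

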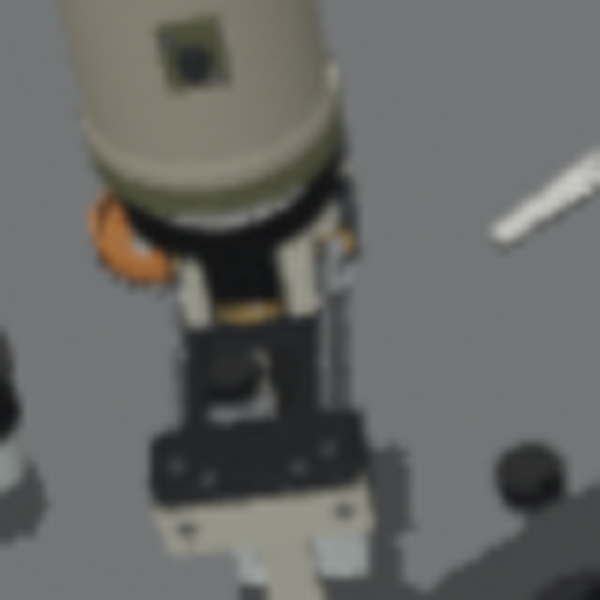

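Aligned with the cube, so I'll close gently.

Emit:
jog_arm --motion '[0.1,-0.002,-0.003,0.001,0,0,0,0.1,-0.002,-0.003,0.001,0,0,0,0.1,-0.002,-0.003,0.001,0,0,0,0.1,-0.002,-0.003,0.001,0,0,0,0.1,-0.002,-0.003,0.001,0,0,0,0.1,-0.002,-0.003,0.001,0,0,0,0.1,-0.002,-0.003,0.001,0,0,0,0.1,-0.002,-0.003,0.001,0,0,0]' --grip_force 20

```text
t: 18.0
tool_pos: [0.5873, -0.1402, 0.0192]
orientation: [1.543, 2.734, 0.001]
force: [0.4, 0.5, -0.1]
opening: 0.0362
```

```bash
python3 mv.py
```

```text
t 18.0 p [ 0.5873 -0.1402  0.0192] phi 31.1 tilt 0.15 open 0.0362 F [ 0.4  0.5 -0.1] q [-0.32  0.32  1.65 -0.    1.17 -0.86]
```

Emit:
jog_arm --motion '[0.1,0,0,-0.02,0,0,0,0.1,0,0,-0.05,0,0,0,0.1,0,0,-0.1,0,0,0,0.1,0,0,-0.16,0,0,0,0.1,0,0,-0.22,0,0,0,0.1,0,0,-0.27,0,0,0,0.1,0,0,-0.3,0,0,0,0.1,0,0,-0.3,0,0,0]'

```text
t: 18.8
tool_pos: [0.5887, -0.1406, 0.1731]
orientation: [1.54, 2.729, 0.002]
force: [-0.1, 0.0, -1.7]
opening: 0.0356
```

```bash
python3 mv.py .55,.09,.17,5 .4893,.3193,.17,-13.7
```

```text
t 18.8 p [ 0.5887 -0.1406  0.1731] phi 31.1 tilt 0.49 open 0.0356 F [-0.1  0.  -1.7] q [-0.32  0.16  1.54 -0.    1.43 -0.86]
.55,.09,.17,5 [0.435, 0.172, 0.004] [0.004, 0.003, 0.29]
.4893,.3193,.17,-13.7 [0.89, 0.305, 0.002] [0.005, 0.003, 0.498]
```

Emit:
jog_arm --motion '[0.1,0.04,0.014,0,0.004,0.003,0.025,0.1,0.12,0.042,0,0.004,0.003,0.075,0.1,0.21,0.073,0,0.004,0.003,0.13,0.1,0.3,0.104,0,0.004,0.003,0.18,0.1,0.39,0.135,0,0.004,0.003,0.235,0.1,0.48,0.166,0,0.004,0.003,0.28,0.1,0.56,0.193,0,0.004,0.003,0.32,0.1,0.63,0.217,0,0.004,0.003,0.36]'

```text
t: 19.6
tool_pos: [0.517, 0.187, 0.1699]
orientation: [-2.247, -2.194, 0.002]
force: [0.9, 0.2, -1.7]
opening: 0.0361
```

```bash
python3 mv.py .4893,.3193,.17,-13.7
```

```text
t 19.6 p [0.517  0.187  0.1699] phi -1.4 tilt 0.09 open 0.0361 F [ 0.9  0.2 -1.7] q [0.25 0.02 1.69 0.   1.43 0.28]
.4893,.3193,.17,-13.7 [0.263, -0.062, -0.0] [-0.001, 0.0, 0.137]
```

Emit:
jog_arm --motion '[0.1,0.07,-0.016,0,0,0,0.036,0.1,0.13,-0.031,0,0,0,0.07,0.1,0.19,-0.045,0,0,0,0.1,0.1,0.24,-0.057,0,0,0,0.13,0.1,0.263,-0.062,0,0,0,0.137,0.1,0.263,-0.062,0,0,0,0.137,0.1,0.263,-0.062,0,0,0,0.137,0.1,0.263,-0.062,0,0,0,0.137]'

```text
t: 20.4
tool_pos: [0.4892, 0.3182, 0.1692]
orientation: [-2.471, -1.939, 0.004]
force: [0.3, 0.4, -0.9]
opening: 0.0361
```

```bash
python3 mv.py .4893,.3193,.06,-13.7
```

```text
t 20.4 p [0.4892 0.3182 0.1692] phi -13.7 tilt 0.15 open 0.0361 F [ 0.3  0.4 -0.9] q [0.49 0.12 1.59 0.   1.43 0.73]
.4893,.3193,.06,-13.7 [0.003, 0.0, 0.218] [-0.001, 0.001, -0.0]
```

Emit:
jog_arm --motion '[0.1,0.003,0,0.02,0,0,0,0.1,0.003,0,0.06,0,0,0,0.1,0.003,0,0.11,0,0,0,0.1,0.003,0,0.16,0,0,0,0.1,0.003,0,0.2,0,0,0,0.1,0.003,0,0.225,0,0,0,0.1,0.003,0,0.234,0,0,0,0.1,0.003,0,0.234,0,0,0]'

```text
t: 21.2
tool_pos: [0.4891, 0.3191, 0.0517]
orientation: [-2.471, -1.939, 0.006]
force: [0.0, -0.8, -0.7]
opening: 0.0361
```

```bash
python3 mv.py .4893,.3193,.0325,-13.7; python3 zoom.py i 370,230,430,285 .4893,.3193,.022,.0235
```

```text
t 21.2 p [0.4891 0.3191 0.0517] phi -13.8 tilt 0.21 open 0.0361 F [ 0.  -0.8 -0.7] q [0.49 0.23 1.69 0.   1.22 0.73]
.4893,.3193,.0325,-13.7 [0.001, 0.0, 0.038] [-0.002, 0.001, -0.001]
```

View pics/z_i.png

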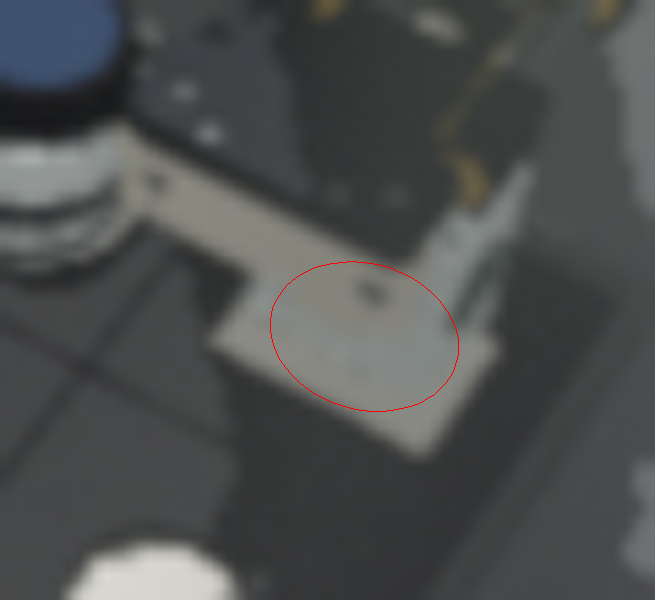

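```bash
python3 - <<'E'
from plant import *;import cv2,numpy as np
from h import *
c=read_camera("scene");x0,y0,x1,y1=370,230,430,285
f=cv2.resize(c["frame"][y0:y1,x0:x1,::-1],None,fx=10.9,fy=10.9,interpolation=cv2.INTER_CUBIC)
f=np.clip((f.astype(float)-90)*3,0,255).astype(np.uint8).copy()
a=np.radians(-13.7);ux=np.array([np.cos(a),np.sin(a)]);uy=np.array([-ux[1],ux[0]]);P=np.array([.4893,.3193])
def rect(w,l,z,col):
    q=[np.r_[P+sx*w/2*ux+sy*l/2*uy,z] for sx,sy in((1,1),(1,-1),(-1,-1),(-1,1))]
    q=((proj(c,q)-[x0,y0]+.5)*10.9).astype(np.int32);cv2.polylines(f,[q],True,col,1)
rect(.036,.05,.0325,(0,0,255));rect(.036,.05,.0905,(255,0,0));rect(.047,.061,.022,(0,255,0))
cv2.imwrite("pics/z_j.png",f)
E
```

```text
(no output)
```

View pics/z_j.png

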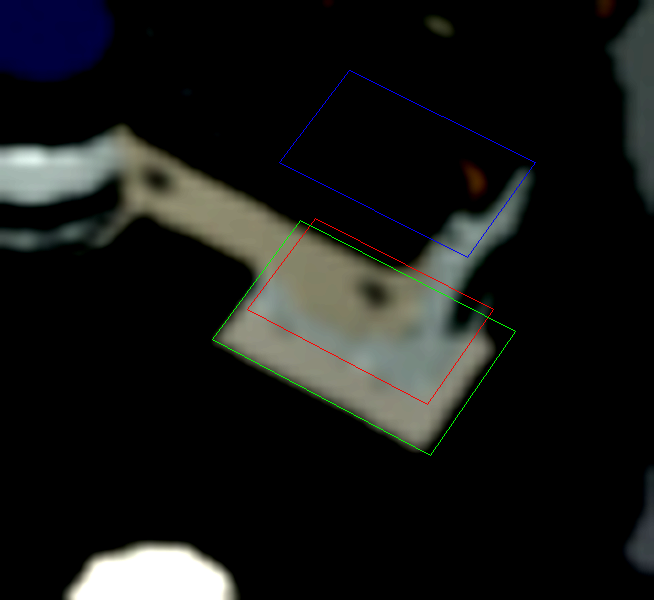

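The cube is over the pocket, biased about 3 mm toward the base. I'll nudge it +2 mm along tool y while lowering.

Emit:
jog_arm --motion '[0.1,0,0.003,0.004,-0.002,0,0,0.1,0,0.004,0.012,-0.002,0,0,0.1,0,0.004,0.018,-0.002,0,0,0.1,0,0.004,0.024,-0.002,0,0,0.1,0,0.004,0.03,-0.002,0,0,0.1,0,0.004,0.034,-0.002,0,0,0.1,0,0.004,0.037,-0.002,0,0,0.1,0,0.004,0.037,-0.002,0,0]'

```text
t: 22.1
tool_pos: [0.4918, 0.3192, 0.0345]
orientation: [2.47, 1.938, 0.001]
force: [-0.3, -0.1, -2.2]
opening: 0.0361
```

```bash
python3 mv.py; python3 zoom.py k 370,230,430,285
```

```text
t 22.1 p [0.4918 0.3192 0.0345] phi -13.7 tilt 0.12 open 0.0361 F [-0.3 -0.1 -2.2] q [ 0.49  0.26  1.7  -0.    1.19  0.73]
```

View pics/z_k.png

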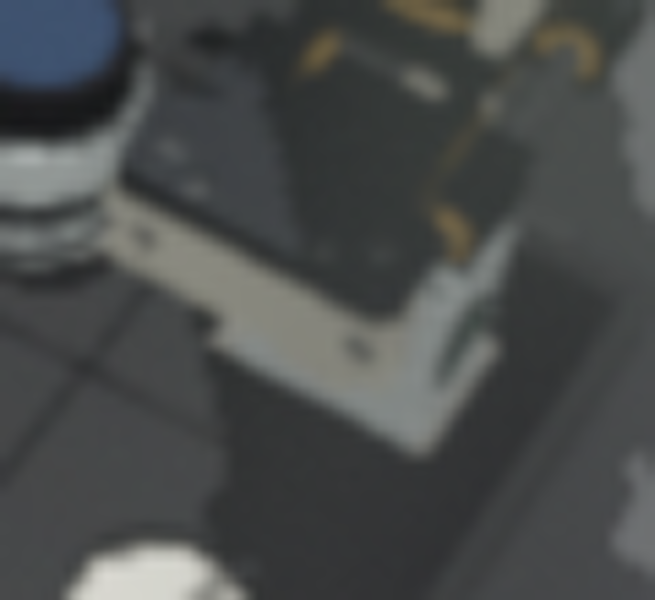

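Emit:
jog_arm --motion '[0.1,0,0,0.002,0,0,0,0.1,0,0,0.003,0,0,0,0.1,0,0,0.003,0,0,0,0.55,0,0,0.003,0,0,0,0.7,0,0,0.003,0,0,0,0.7,0,0,0.003,0,0,0,0.7,0,0,0.003,0,0,0]'

```text
t: 22.85
tool_pos: [0.492, 0.3193, 0.0333]
orientation: [2.47, 1.938, 0.002]
force: [0.2, 0.0, -0.1]
opening: 0.0627
```

Emit:
jog_arm --motion '[0.7,0,0,-0.03,0,0,0,0.7,0,0,-0.09,0,0,0,0.7,0,0,-0.16,0,0,0,0.7,0,0,-0.22,0,0,0,0.7,0,0,-0.27,0,0,0,0.7,0,0,-0.28,0,0,0]'

```text
t: 23.45
tool_pos: [0.4939, 0.3207, 0.1788]
orientation: [2.469, 1.937, 0.013]
force: [0.5, -0.7, 0.5]
opening: 0.0653
```

```bash
python3 mv.py .48,-.05,.18,31 ; python3 zoom.py l 370,220,430,280
```

```text
t 23.45 p [0.4939 0.3207 0.1788] phi -13.7 tilt 0.53 open 0.0653 F [ 0.5 -0.7  0.5] q [ 0.49  0.11  1.58 -0.    1.44  0.73]
.48,-.05,.18,31 [-0.727, 0.149, -0.005] [0.006, -0.001, -0.497]
```

View pics/z_l.png

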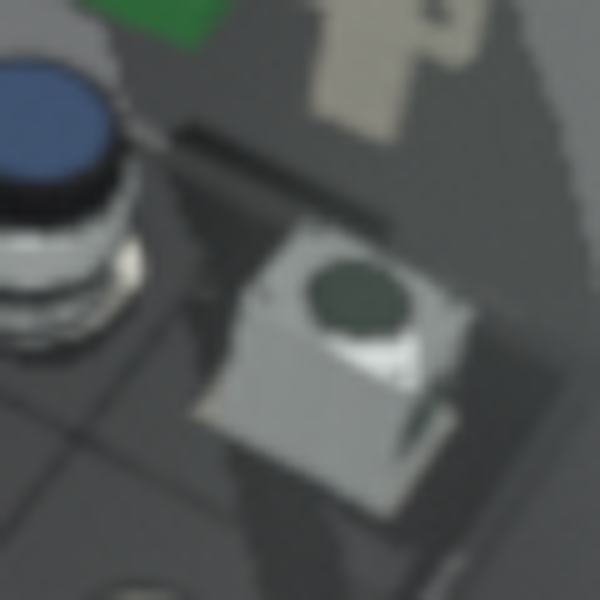

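The cube is seated in its pocket and square. The slim lens is last.

Emit:
jog_arm --motion '[0.8,-0.07,0.014,0,0.006,0,-0.05,0.8,-0.16,0.033,0,0.006,0,-0.11,0.8,-0.25,0.051,0,0.006,0,-0.17,0.8,-0.34,0.07,0,0.006,0,-0.235,0.8,-0.43,0.088,0,0.006,0,-0.3,0.8,-0.52,0.107,0,0.006,0,-0.36,0.8,-0.61,0.125,0,0.006,0,-0.42,0.8,-0.7,0.144,0,0.006,0,-0.48]'

```text
t: 24.3
tool_pos: [0.4788, -0.0383, 0.175]
orientation: [-1.576, -2.713, 0.002]
force: [1.4, -1.3, 0.5]
opening: 0.0742
```

```bash
python3 mv.py .4748,-.4214,.18,31 
```

```text
t 24.3 p [ 0.4788 -0.0383  0.175 ] phi 29.7 tilt 0.22 open 0.0742 F [ 1.4 -1.3  0.5] q [-0.19 -0.17  1.86  0.    1.45 -0.7 ]
.4748,-.4214,.18,31 [-0.662, -0.386, -0.011] [-0.002, -0.002, -0.015]
```

Emit:
jog_arm --motion '[0.8,-0.08,-0.047,-0.01,0,0,-0.015,0.8,-0.17,-0.099,-0.01,0,0,-0.015,0.8,-0.26,-0.152,-0.01,0,0,-0.015,0.8,-0.35,-0.204,-0.01,0,0,-0.015,0.8,-0.44,-0.257,-0.01,0,0,-0.015,0.8,-0.53,-0.309,-0.01,0,0,-0.015,0.8,-0.61,-0.356,-0.01,0,0,-0.015,0.8,-0.662,-0.386,-0.01,0,0,-0.015]'

```text
t: 25.1
tool_pos: [0.4736, -0.4238, 0.1776]
orientation: [-1.545, -2.728, 0.001]
force: [-0.6, 0.2, 0.6]
opening: 0.0746
```

Emit:
jog_arm --motion '[0.9,0,0,0,0,0,0,0.9,0,0,0,0,0,0]'

```text
t: 25.3
tool_pos: [0.4723, -0.4238, 0.175]
orientation: [-1.546, -2.724, -0.001]
force: [-0.4, 0.1, -0.0]
opening: 0.083
```

```bash
python3 mv.py .4748,-.4214,.12,31 
```

```text
t 25.3 p [ 0.4723 -0.4238  0.175 ] phi 30.8 tilt 0.56 open 0.083 F [-0.4  0.1 -0. ] q [-0.81  0.25  1.43 -0.    1.47 -1.35]
.4748,-.4214,.12,31 [0.001, 0.007, 0.11] [-0.003, -0.006, -0.002]
```

Emit:
jog_arm --motion '[0.9,0.001,0.007,0.01,-0.003,-0.006,-0.002,0.9,0.001,0.007,0.04,-0.003,-0.006,-0.002,0.9,0.001,0.007,0.08,-0.003,-0.006,-0.002,0.9,0.001,0.007,0.12,-0.003,-0.006,-0.002,0.9,0.001,0.007,0.14,-0.003,-0.006,-0.002,0.9,0.001,0.007,0.14,-0.003,-0.006,-0.002]'

```text
t: 25.9
tool_pos: [0.4735, -0.4189, 0.1022]
orientation: [-1.543, -2.732, -0.002]
force: [-0.2, 1.0, 0.2]
opening: 0.0837
```

```bash
python3 mv.py .4748,-.4214,.021,31 ; python3 zoom.py m 150,130,210,200 .4748,-.4214,.076,.009 .4748,-.4214,0,.016
```

```text
t 25.9 p [ 0.4735 -0.4189  0.1022] phi 31.1 tilt 0.21 open 0.0837 F [-0.2  1.   0.2] q [-0.81  0.3   1.51  0.    1.33 -1.35]
.4748,-.4214,.021,31 [-0.006, -0.0, 0.162] [-0.0, -0.002, 0.001]
```

View pics/z_m.png

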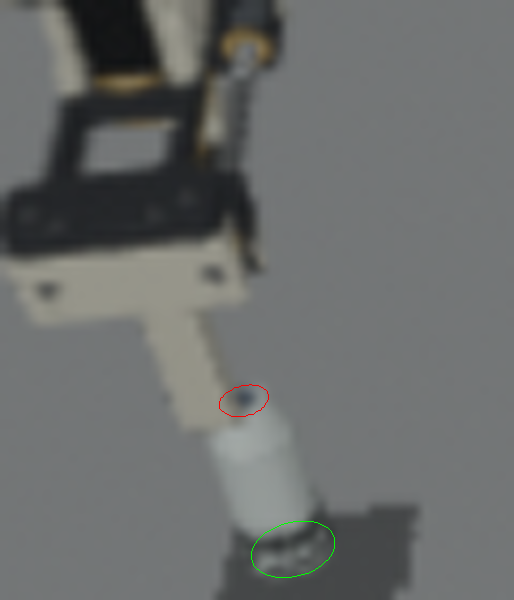

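Emit:
jog_arm --motion '[0.9,-0.006,0,0.01,0,-0.002,0,0.9,-0.006,0,0.04,0,-0.002,0,0.9,-0.006,0,0.08,0,-0.002,0,0.9,-0.006,0,0.12,0,-0.002,0,0.9,-0.006,0,0.15,0,-0.002,0,0.9,-0.006,0,0.162,0,-0.002,0,0.9,-0.006,0,0.162,0,-0.002,0]'

```text
t: 26.65
tool_pos: [0.4751, -0.4218, 0.0216]
orientation: [-1.545, -2.735, 0.0]
force: [0.3, -0.2, -0.6]
opening: 0.0838
```

```bash
python3 mv.py .4748,-.4214,.021,31 ; python3 zoom.py n 150,140,210,200 .4748,-.4214,.076,.009
```

```text
t 26.65 p [ 0.4751 -0.4218  0.0216] phi 31.1 tilt 0.03 open 0.0838 F [ 0.3 -0.2 -0.6] q [-0.81  0.39  1.55 -0.    1.2  -1.35]
.4748,-.4214,.021,31 [0.001, -0.0, 0.001] [-0.0, -0.0, 0.001]
```

View pics/z_n.png

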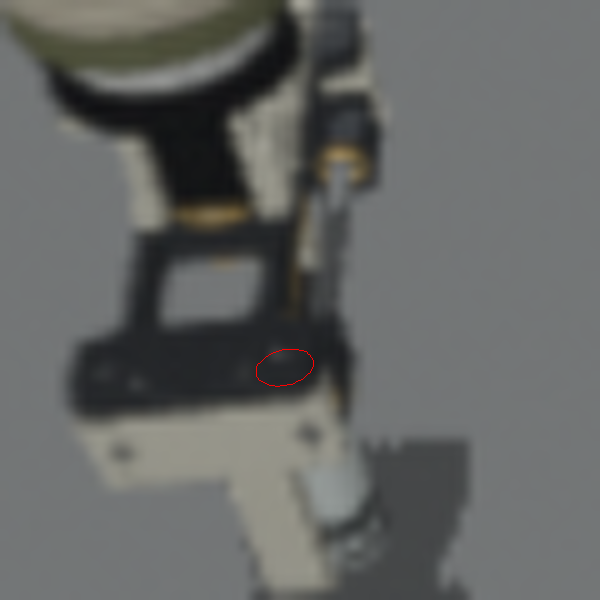

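Emit:
jog_arm --motion '[0.05,0,0,0,0,0,0,0.05,0,0,0,0,0,0,0.05,0,0,0,0,0,0,0.05,0,0,0,0,0,0,0.05,0,0,0,0,0,0,0.05,0,0,0,0,0,0,0.05,0,0,0,0,0,0,0.05,0,0,0,0,0,0]' --grip_force 20

```text
t: 27.5
tool_pos: [0.4756, -0.4224, 0.0229]
orientation: [1.545, 2.734, -0.001]
force: [0.2, -0.3, 0.1]
opening: 0.0316
```

Emit:
jog_arm --motion '[0.05,0,0,-0.02,0,0,0,0.05,0,0,-0.05,0,0,0,0.05,0,0,-0.1,0,0,0,0.05,0,0,-0.16,0,0,0,0.05,0,0,-0.22,0,0,0,0.05,0,0,-0.27,0,0,0,0.05,0,0,-0.3,0,0,0,0.05,0,0,-0.3,0,0,0]'

```text
t: 28.3
tool_pos: [0.4769, -0.4236, 0.1769]
orientation: [1.542, 2.729, -0.004]
force: [0.4, -0.4, -1.2]
opening: 0.0321
```

```bash
python3 mv.py .53,-.05,.18,31 .5866,.2952,.18,31; python3 zoom.py o 150,100,230,180
```

```text
t 28.3 p [ 0.4769 -0.4236  0.1769] phi 31.1 tilt 0.42 open 0.0321 F [ 0.4 -0.4 -1.2] q [-0.81  0.25  1.44 -0.    1.45 -1.35]
.53,-.05,.18,31 [0.585, 0.477, -0.01] [0.001, 0.005, 0.001]
.5866,.2952,.18,31 [1.118, 0.93, -0.013] [0.001, 0.005, 0.001]
```

View pics/z_o.png

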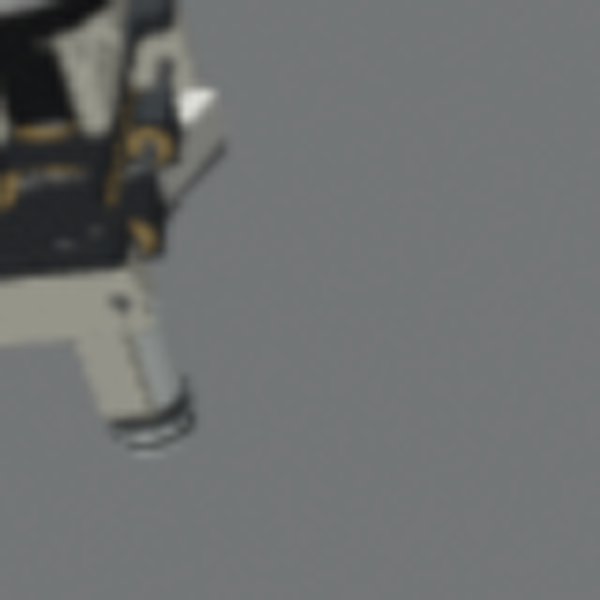

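Emit:
jog_arm --motion '[0.05,0.03,0.024,-0.01,0,0.005,0,0.05,0.1,0.081,-0.01,0,0.005,0,0.05,0.17,0.139,-0.01,0,0.005,0,0.05,0.24,0.196,-0.01,0,0.005,0,0.05,0.31,0.253,-0.01,0,0.005,0,0.05,0.38,0.31,-0.01,0,0.005,0,0.05,0.45,0.367,-0.01,0,0.005,0,0.05,0.52,0.424,-0.01,0,0.005,0]'

```text
t: 29.15
tool_pos: [0.5221, -0.0877, 0.1766]
orientation: [-1.542, -2.73, -0.003]
force: [1.0, 0.7, -1.1]
opening: 0.0315
```

```bash
python3 mv.py .5866,.2952,.175,31
```

```text
t 29.15 p [ 0.5221 -0.0877  0.1766] phi 31.1 tilt 0.36 open 0.0315 F [ 1.   0.7 -1.1] q [-0.27 -0.03  1.73  0.    1.45 -0.81]
.5866,.2952,.175,31 [0.589, 0.506, 0.006] [-0.001, -0.004, 0.001]
```

Emit:
jog_arm --motion '[0.05,0.07,0.06,0,0,-0.004,0,0.05,0.14,0.12,0,0,-0.004,0,0.05,0.21,0.18,0,0,-0.004,0,0.05,0.28,0.24,0,0,-0.004,0,0.05,0.35,0.3,0,0,-0.004,0,0.05,0.42,0.361,0,0,-0.004,0,0.05,0.48,0.412,0,0,-0.004,0,0.05,0.53,0.455,0,0,-0.004,0]'

```text
t: 29.95
tool_pos: [0.5782, 0.2595, 0.1758]
orientation: [-1.541, -2.734, 0.006]
force: [0.6, -0.3, -2.1]
opening: 0.0317
```

```bash
python3 mv.py .5866,.2952,.175,31
```

```text
t 29.95 p [0.5782 0.2595 0.1758] phi 31.2 tilt 0.28 open 0.0317 F [ 0.6 -0.3 -2.1] q [ 0.34  0.25  1.43  0.    1.46 -0.2 ]
.5866,.2952,.175,31 [0.052, 0.051, 0.002] [-0.003, -0.001, 0.002]
```

Emit:
jog_arm --motion '[0.05,0.03,0.03,0,-0.003,-0.001,0.002,0.05,0.046,0.045,0,-0.003,-0.001,0.002,0.05,0.052,0.051,0.002,-0.003,-0.001,0.002,0.05,0.052,0.051,0.002,-0.003,-0.001,0.002,0.05,0.052,0.051,0.002,-0.003,-0.001,0.002]'

```text
t: 30.45
tool_pos: [0.5864, 0.2937, 0.1745]
orientation: [1.548, 2.733, -0.002]
force: [0.1, -0.5, -2.0]
opening: 0.0319
```

```bash
python3 mv.py .5866,.2952,.06,31
```

```text
t 30.45 p [0.5864 0.2937 0.1745] phi 30.9 tilt 0.06 open 0.0319 F [ 0.1 -0.5 -2. ] q [ 0.39  0.3   1.37 -0.    1.47 -0.15]
.5866,.2952,.06,31 [0.002, 0.002, 0.229] [-0.001, 0.0, -0.001]
```

Emit:
jog_arm --motion '[0.05,0.002,0.002,0.02,0,0,0,0.05,0.002,0.002,0.06,0,0,0,0.05,0.002,0.002,0.11,0,0,0,0.05,0.002,0.002,0.16,0,0,0,0.05,0.002,0.002,0.2,0,0,0,0.05,0.002,0.002,0.225,0,0,0,0.05,0.002,0.002,0.235,0,0,0,0.05,0.002,0.002,0.235,0,0,0]'

```text
t: 31.25
tool_pos: [0.5865, 0.2945, 0.0564]
orientation: [-1.549, -2.733, 0.003]
force: [-0.6, -1.0, -2.2]
opening: 0.0317
```

```bash
python3 mv.py .5866,.2952,.0375,31;python3 zoom.py p 355,255,415,310 .5866,.2952,.022,.0215 .5866,.2952,.0345,.016
```

```text
t 31.25 p [0.5865 0.2945 0.0564] phi 30.9 tilt 0.11 open 0.0317 F [-0.6 -1.  -2.2] q [ 0.39  0.4   1.47 -0.    1.27 -0.15]
.5866,.2952,.0375,31 [0.001, 0.001, 0.038] [-0.001, 0.0, -0.001]
```

View pics/z_p.png

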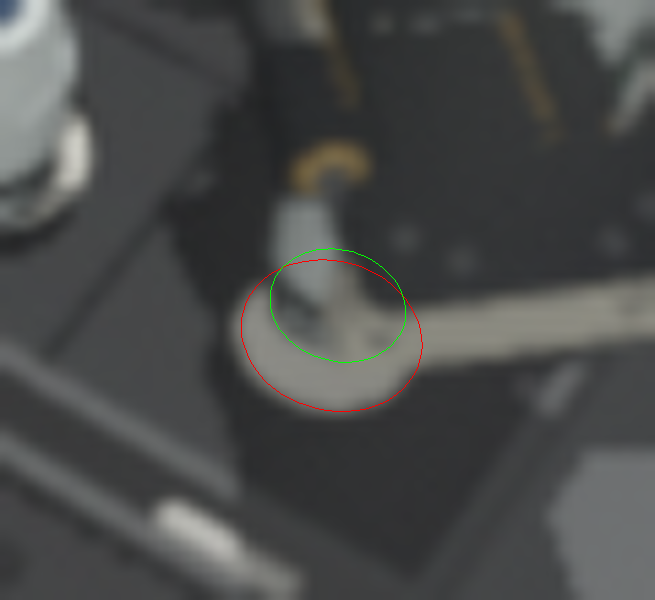

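Emit:
jog_arm --motion '[0.05,-0.001,0.003,0.004,0,0,0,0.05,-0.001,0.004,0.012,0,0,0,0.05,-0.001,0.004,0.018,0,0,0,0.05,-0.001,0.004,0.024,0,0,0,0.05,-0.001,0.004,0.03,0,0,0,0.05,-0.001,0.004,0.034,0,0,0,0.05,-0.001,0.004,0.037,0,0,0,0.05,-0.001,0.004,0.037,0,0,0]'

```text
t: 32.1
tool_pos: [0.5889, 0.2954, 0.0387]
orientation: [1.549, 2.733, -0.002]
force: [0.2, 0.3, -2.2]
opening: 0.0315
```

```bash
python3 mv.py .5866,.2952,.0375,31;python3 zoom.py q 355,255,415,310 .5866,.2952,.022,.0215
```

```text
t 32.1 p [0.5889 0.2954 0.0387] phi 30.9 tilt 0.06 open 0.0315 F [ 0.2  0.3 -2.2] q [ 0.39  0.43  1.47 -0.    1.24 -0.15]
.5866,.2952,.0375,31 [0.002, -0.004, 0.002] [-0.001, 0.0, -0.001]
```

View pics/z_q.png

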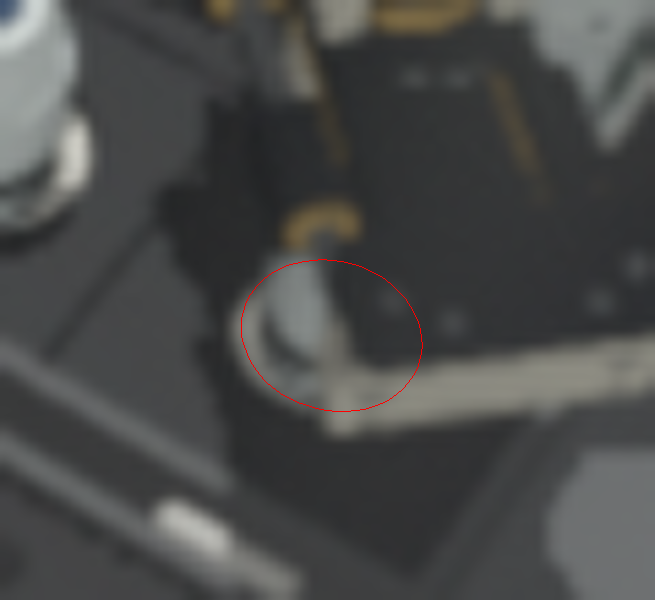

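Emit:
jog_arm --motion '[0.05,0,0,0.002,0,0,0,0.05,0,0,0.004,0,0,0,0.05,0,0,0.004,0,0,0,0.05,0,0,0.004,0,0,0]'

```text
t: 32.55
tool_pos: [0.589, 0.2955, 0.0369]
orientation: [1.549, 2.733, -0.001]
force: [-0.3, -0.1, -1.1]
opening: 0.0315
```

```bash
python3 mv.py
```

```text
t 32.55 p [0.589  0.2955 0.0369] phi 30.9 tilt 0.04 open 0.0315 F [-0.3 -0.1 -1.1] q [ 0.39  0.43  1.47 -0.    1.24 -0.15]
```

The force has dropped, so it's at the floor. I'll release and retreat.

Emit:
jog_arm --motion '[0.05,0,0,0.001,0,0,0,0.4,0,0,0.001,0,0,0,0.6,0,0,0.001,0,0,0,0.65,0,0,0.001,0,0,0,0.65,0,0,0.001,0,0,0,0.65,0,0,0.001,0,0,0]'

```text
t: 33.15
tool_pos: [0.5891, 0.2955, 0.0365]
orientation: [1.549, 2.733, -0.001]
force: [-0.3, 0.5, 0.5]
opening: 0.06
```

Emit:
jog_arm --motion '[0.65,0,0,-0.03,0,0,0,0.65,0,0,-0.09,0,0,0,0.65,0,0,-0.16,0,0,0,0.65,0,0,-0.22,0,0,0,0.65,0,0,-0.28,0,0,0,0.65,0,0,-0.34,0,0,0,0.65,0,0,-0.34,0,0,0]'

```text
t: 33.85
tool_pos: [0.5918, 0.2968, 0.2143]
orientation: [1.545, 2.727, 0.012]
force: [0.2, -0.1, 0.3]
opening: 0.0605
```

```bash
python3 mv.py .2,.56,.22,50
```

```text
t 33.85 p [0.5918 0.2968 0.2143] phi 30.9 tilt 0.58 open 0.0605 F [ 0.2 -0.1  0.3] q [ 0.39  0.29  1.32 -0.    1.53 -0.15]
.2,.56,.22,50 [0.854, -0.402, -0.017] [0.006, 0.002, -0.212]
```

Emit:
jog_arm --motion '[0.65,0.1,-0.047,-0.01,0.006,0.002,-0.05,0.65,0.2,-0.094,-0.01,0.006,0.002,-0.1,0.65,0.3,-0.141,-0.01,0.006,0.002,-0.15,0.65,0.4,-0.188,-0.01,0.006,0.002,-0.2,0.65,0.5,-0.235,-0.01,0.006,0.002,-0.21,0.65,0.6,-0.282,-0.01,0.006,0.002,-0.21,0.65,0.7,-0.33,-0.01,0.006,0.002,-0.21,0.65,0.74,-0.35,-0.01,0.006,0.002,-0.21]'

```text
t: 34.65
tool_pos: [0.2572, 0.52, 0.2172]
orientation: [1.079, 2.95, 0.0]
force: [0.4, -0.2, -0.2]
opening: 0.0605
```

```bash
python3 mv.py; python3 look.py z .4656,.222,.022,.036 .5626,.1982,.022,.029 .5866,.2952,.022,.0215 .4656,.222,.076,.025 .5626,.1982,.078,.015 .5866,.2952,.09,.009 .4893,.3193,.072,.01
```

```text
t 34.65 p [0.2572 0.52   0.2172] phi 49.8 tilt 0.04 open 0.0605 F [ 0.4 -0.2 -0.2] q [ 1.02  0.08  1.55 -0.    1.52  0.15]
```

View pics/scene_z.png

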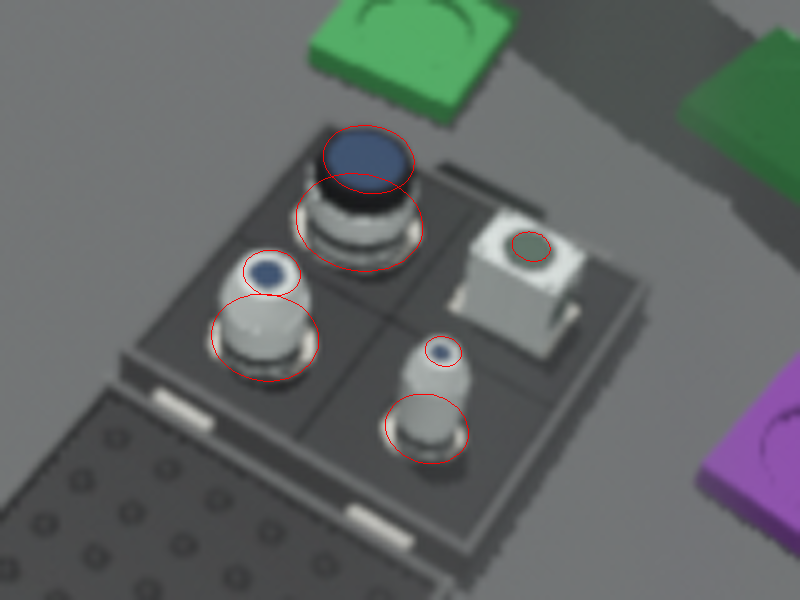

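View pics/top_z.png

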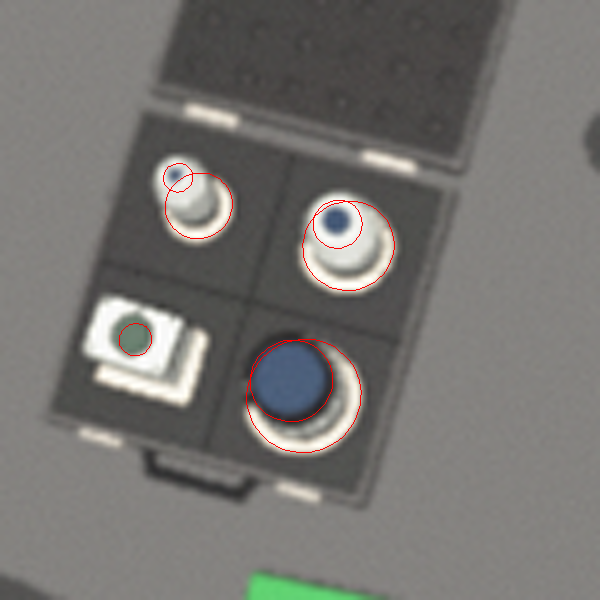

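All four stand upright in their own pockets, and their tops fall on the predicted ellipses in both views. Before handing in, I'll check the eyepiece and jar.

```bash
python3 - <<'E'
from plant import *
import cv2,numpy as np
a=cv2.imread("pics/top0.png");b=read_camera("top")["frame"][:,:,::-1]
for n,(x,y) in {"eyep":(422,148),"jar":(329,138)}.items():
    t=a[y-10:y+11,x-10:x+11];r=cv2.matchTemplate(np.ascontiguousarray(b[y-20:y+21,x-20:x+21]),t,cv2.TM_CCOEFF_NORMED);print(n,np.array(cv2.minMaxLoc(r)[3])-10,r.max())
print(close_job())
E
```

```text
eyep [0 0] 0.99775267
jar [0 0] 0.99777305
the job is handed in; nothing more can be done
None
```

I put the three objectives and the filter cube each in its own pocket in the case and handed the job in after about 35 s of robot time.

- **Placing:** I lowered each one slowly and opened the fingers only once it was at the pocket floor.
- **Objectives and cube:** In the last pictures from both cameras, all four stand upright and fully down. Their tops were within about 2–3 mm of where I predicted, against a 10 mm limit.
- **Eyepiece and jar:** Neither had moved; the before and after pictures matched with no shift.
- **Disagreements:** The scene camera sat about 2–3 mm off the gripper's own position readings, so I moved the middle lens, the cube and the slim lens 1–2 mm to allow for it. I also gripped the wide lens about 5 mm off centre and corrected for that when placing it.
- **Failures:** No check failed, but handing in gives no verdict.

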